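# Top up the knob feeder with the hand scoop

## Robot

A 6-joint arm with a two-finger parallel gripper is mounted at the origin on the work surface. World frame = base frame: x ahead of the robot, y to its left, z up, the work surface at z = 0. Lengths are in m, angles in rad, forces in N, time in s.
With the tool pointing down it reaches from about 0.225 to 0.875 m from the base axis. Payload 3.4 kg.
Tool frame: the origin (TCP) lies at the very end of the fingers, on their centre line; the grasp point (between the pads) lies 19 mm behind it (grip_depth is the distance from the TCP to the grasp point, in m); x points along the fingers, z is the direction in which the jaws open and shut, and the axes are right-handed (so a half turn about x gives the same grasp; the last joint's range is limited). The gripper opens to 85 mm and grips with 20 to 120 N. Pads are 22 mm wide; open, the fingers measure 114 mm over their backs; the gripper's body (76 mm by 85 mm) begins 54 mm behind the grasp point. The pads swing forward as they close: fully open they stand 13 mm farther back than shut.
Start: joints at [-1.224, 0.276, 1.505, -0, 1.361, -0.121], TCP at [0.259, -0.513, 0.231] pointing down, gripper open.
Joint ranges: [-2.89, 2.89], [-0.75, 2.08], [0.22, 2.7], [-1.18, 4.32], [0.11, 2.71], [-2.7, 2.7]. Speed limits (rad/s): [2.57, 2.57, 3.14, 3.14, 3.14, 3.14].

## Interface

Orientations are given as a unit quaternion [w, x, y, z].
In Python, from rig import get_state, get_image, sign_off, grip_depth gives the robot as it stands. The module is installed in compiled form; this text tells all that it offers.
- The arm moves only by the tool arm_command, never from a script. Its argument "series" is a list of rows, each an object with "dp": the shift along the tool's x, y, z scaled (see below), a list of three; "angular": the turn, a rotation vector about the tool's x, y, z scaled (see below), a list of three; "gripper": the finger opening in mm, from 0 to 85.4. A call has exactly 8 rows; each row shifts and turns the pose as measured when the row begins, along the tool's axes as they then stand; what a row does not reach is not made up. The controller multiplies each number of a shift by 0.12 m and each number of a turn by 90 degrees. A row lasts 1/8 s, in which the tool goes at most 62.5 mm and 10.7 degrees, less where a joint would pass 70% of its speed; a pose out of reach is approached as far as the arm can. A call with a number of a shift or a turn outside -1 to 1 is refused whole. A call with a gripper value outside its range is refused whole. The fingers move at their own pace and stop on an object; "grip_force" is the grip in N (left out, the last holds). Time passes only in rows, so rows that do not move let the fingers close, or fill a call up. It gives the time, the measured TCP pose, the force and the opening at its end, in the units of the state.
- get_state(): the state, without advancing time (a new reading comes with each control period).
- get_image(name): name is "side" or "top"; returns a dict with "image" (400x640x3 uint8, blue, green, red), "depth" (400x640 float32, m along the optical axis (not along the pixel's ray), 0 where there is no reading), "mtx" (3x3 intrinsics, pixels), "k1" (the pictures are not rectified: a ray, as slopes to the right and down, at radius r is drawn at 1 + k1 r^2 times it, then the intrinsics apply), "view" (4x4, takes a point from world to camera coordinates). Camera axes: x right, y up, looking along -z (the intrinsics and any distortion apply to the point x, -y, -z); pixel columns grow to the right and rows downward; lengths in m; the calibration is good to about 2 mm. A picture is of the moment at which its call begins.
- sign_off(): hands the job in, once; it reports no verdict.
The state is a dict: "clock": time; "qpos": joint angles; "qd": joint speeds; "effort": joint torques, N m; "position": TCP position; "ee_rot": TCP orientation; "contact_force": force on the tool from outside, world axes, zero at the start; "moment": the same for the moment, N m; "width": finger opening in m.
Only numpy, scipy, OpenCV 4.12 (cv2) and the standard library are available. Lean on these libraries where they do the work, as an engineer would, in place of code of your own. Each camera call takes 0.05 s, during which the arm holds its last target. There are 200 camera calls.

## Task

The bowl feeder is running low: use the scoop, which lies on its side on the bench, to take up at least three of the beech knobs from the tray in one load and tip them into the feeder's bowl, leaving no knob lying about outside the tray and the bowl. Then put the scoop back on the bench standing flat on its floor, empty, and swing the feeder's level arm fully down over the bowl. Don't shift the tape, sanding block, glue bottle or spanner.

Things in the scene. Friction and masses are not known exactly. Their poses are not given: they have to be found in the camera images.
- scoop: hand scoop: flat-floored aluminium pan, wooden handle, 200 mm long, 110 wide, about 0.22 kg. Origin on the underside of the floor, midway under the back wall; x forward to the lip, y left, z up out of the open top. It starts lying on its right (-y) side, open top facing about world -y, lip pointing about away from the robot. Upright, it stands flat on its floor
- scoop_grip (a point): point on the handle's axis, 55 mm from the back wall: (-53, 0, 49) mm in the scoop's frame, same axes. The handle leaves the back wall 35 mm above the underside and runs straight back and up, 15 degrees above -x, 100 mm long. Octagonal, 26 mm across flats; one pair of flats faces +-y, the others follow every 45 degrees about the handle's axis
- scoop_lip (a point): middle of the pan's front edge, on the underside: (100, 0, 0) mm in the scoop's frame. Floor and back wall are 3 mm thick, sides 2.5 mm; back wall and rear half of the sides stand 50 mm high, the sides then slope down to 20 mm at the lip
- scoop_bowl (a point): point in the middle of the pan, at (45, 0, 25) mm in the scoop's frame
- tray: open plywood tray fixed to the bench, outside 280 x 150 x 60 mm, walls and floor 5 mm. Origin under its centre on the bench; x along its length, away from the robot, z up. The knobs lie one layer deep in its far (+x) half; the near half is empty
- knob0_center (a point): turned beech ball knob, ball 34 mm across with a short foot 18 mm across, 37 mm high, 16 g; this point is the centre of the ball. Nine alike, in the tray. They roll easily; one that stands or wedges may hang back in the pan until it is tipped about 36 degrees or shaken
- knob1_center (a point): another such knob, centre of its ball
- knob2_center (a point): another such knob, centre of its ball
- knob3_center (a point): another such knob, centre of its ball
- knob4_center (a point): another such knob, centre of its ball
- knob5_center (a point): another such knob, centre of its ball
- knob6_center (a point): another such knob, centre of its ball
- knob7_center (a point): another such knob, centre of its ball
- knob8_center (a point): another such knob, centre of its ball
- bowl_floor (a point): centre of the inner floor of the bench-top vibratory feeder's round steel bowl, 100 mm above the bench; axes as the feeder's (x towards the post of the level arm, about away from the robot; z up). Feeder fixed. Bowl inside 160 mm across at the floor, 200 mm at the rim (210 outside); rim 165 mm above the bench
- level_arm (a joint): angle of the feeder's level arm in rad: 0 = fully down on its stop, level, its paddle inside the bowl; about 1.1 to 1.4 = swung up clear of the bowl (stop at 1.5). Turns stiffly (under 0.2 N m) and stays where it is left
- level_arm_hinge (a point): hinge point of the level arm, 200 mm above the bench and 125 mm from the bowl's axis on the feeder's +x side, at the top of a 16 mm post with a small switch box, 216 mm high; axes as the feeder's, the hinge line along y. At angle a the arm runs from here along (-cos a, 0, sin a)
- level_arm_ball (a point): centre of the black grip ball, 22 mm across, at the free end of the level arm, 95 mm from the hinge. The arm is an 8 mm rod; a white paddle 40 mm wide hangs 40 mm below it, 62 mm from the hinge
- tape_roll: roll of masking tape lying flat, 92 mm across, 25 mm high; origin under its centre; leave it where it is
- sanding_block: cork sanding block 100 x 60 x 30 mm; origin under its centre; leave it where it is
- glue_bottle: white glue bottle standing, 60 mm across, 160 mm high; origin under its centre; leave it where it is
- collet_spanner: flat steel spanner, 170 mm long, lying flat; origin under it; leave it where it is

How it is judged:
On the way:
1. at least three knobs ride together in the scoop, lifted clear above the tray (height (world z) of scoop_bowl above 0.12 m and (distance between each of knob0_center, knob1_center, knob2_center and scoop_bowl below 0.07 m or distance between each of knob3_center, knob4_center, knob5_center and scoop_bowl below 0.07 m or distance between each of knob6_center, knob7_center, knob8_center and scoop_bowl below 0.07 m or (distance between any of knob0_center, knob1_center, knob2_center and scoop_bowl below 0.07 m and distance between any of knob3_center, knob4_center, knob5_center and scoop_bowl below 0.07 m and distance between any of knob6_center, knob7_center, knob8_center and scoop_bowl below 0.07 m) or ((distance between each of knob0_center, knob1_center and scoop_bowl below 0.07 m or distance between each of knob0_center, knob2_center and scoop_bowl below 0.07 m or distance between each of knob1_center, knob2_center and scoop_bowl below 0.07 m) and distance between any of knob3_center, knob4_center, knob5_center and scoop_bowl below 0.07 m) or ((distance between each of knob0_center, knob1_center and scoop_bowl below 0.07 m or distance between each of knob0_center, knob2_center and scoop_bowl below 0.07 m or distance between each of knob1_center, knob2_center and scoop_bowl below 0.07 m) and distance between any of knob6_center, knob7_center, knob8_center and scoop_bowl below 0.07 m) or ((distance between each of knob3_center, knob4_center and scoop_bowl below 0.07 m or distance between each of knob3_center, knob5_center and scoop_bowl below 0.07 m or distance between each of knob4_center, knob5_center and scoop_bowl below 0.07 m) and distance between any of knob0_center, knob1_center, knob2_center and scoop_bowl below 0.07 m) or ((distance between each of knob3_center, knob4_center and scoop_bowl below 0.07 m or distance between each of knob3_center, knob5_center and scoop_bowl below 0.07 m or distance between each of knob4_center, knob5_center and scoop_bowl below 0.07 m) and distance between any of knob6_center, knob7_center, knob8_center and scoop_bowl below 0.07 m) or ((distance between each of knob6_center, knob7_center and scoop_bowl below 0.07 m or distance between each of knob6_center, knob8_center and scoop_bowl below 0.07 m or distance between each of knob7_center, knob8_center and scoop_bowl below 0.07 m) and distance between any of knob0_center, knob1_center, knob2_center and scoop_bowl below 0.07 m) or ((distance between each of knob6_center, knob7_center and scoop_bowl below 0.07 m or distance between each of knob6_center, knob8_center and scoop_bowl below 0.07 m or distance between each of knob7_center, knob8_center and scoop_bowl below 0.07 m) and distance between any of knob3_center, knob4_center, knob5_center and scoop_bowl below 0.07 m))), for 0.2 s.
At the end, for the whole second after the job is handed in: At least three knobs are in the feeder's bowl (ball centre within 100 mm of the centre of its floor), and every other knob is in the bowl or in the tray; the scoop stands flat on the bench on its floor, upright within 0.10 rad and at rest; the level arm is down, at less than 0.12 rad ((distance between each of knob0_center, knob1_center, knob2_center and bowl_floor below 0.1 m or distance between each of knob3_center, knob4_center, knob5_center and bowl_floor below 0.1 m or distance between each of knob6_center, knob7_center, knob8_center and bowl_floor below 0.1 m or (distance between any of knob0_center, knob1_center, knob2_center and bowl_floor below 0.1 m and distance between any of knob3_center, knob4_center, knob5_center and bowl_floor below 0.1 m and distance between any of knob6_center, knob7_center, knob8_center and bowl_floor below 0.1 m) or ((distance between each of knob0_center, knob1_center and bowl_floor below 0.1 m or distance between each of knob0_center, knob2_center and bowl_floor below 0.1 m or distance between each of knob1_center, knob2_center and bowl_floor below 0.1 m) and distance between any of knob3_center, knob4_center, knob5_center and bowl_floor below 0.1 m) or ((distance between each of knob0_center, knob1_center and bowl_floor below 0.1 m or distance between each of knob0_center, knob2_center and bowl_floor below 0.1 m or distance between each of knob1_center, knob2_center and bowl_floor below 0.1 m) and distance between any of knob6_center, knob7_center, knob8_center and bowl_floor below 0.1 m) or ((distance between each of knob3_center, knob4_center and bowl_floor below 0.1 m or distance between each of knob3_center, knob5_center and bowl_floor below 0.1 m or distance between each of knob4_center, knob5_center and bowl_floor below 0.1 m) and distance between any of knob0_center, knob1_center, knob2_center and bowl_floor below 0.1 m) or ((distance between each of knob3_center, knob4_center and bowl_floor below 0.1 m or distance between each of knob3_center, knob5_center and bowl_floor below 0.1 m or distance between each of knob4_center, knob5_center and bowl_floor below 0.1 m) and distance between any of knob6_center, knob7_center, knob8_center and bowl_floor below 0.1 m) or ((distance between each of knob6_center, knob7_center and bowl_floor below 0.1 m or distance between each of knob6_center, knob8_center and bowl_floor below 0.1 m or distance between each of knob7_center, knob8_center and bowl_floor below 0.1 m) and distance between any of knob0_center, knob1_center, knob2_center and bowl_floor below 0.1 m) or ((distance between each of knob6_center, knob7_center and bowl_floor below 0.1 m or distance between each of knob6_center, knob8_center and bowl_floor below 0.1 m or distance between each of knob7_center, knob8_center and bowl_floor below 0.1 m) and distance between any of knob3_center, knob4_center, knob5_center and bowl_floor below 0.1 m)) and (distance between knob0_center and bowl_floor below 0.1 m or (x of knob0_center in the frame of tray between -0.14 and 0.14 m and y of knob0_center in the frame of tray between -0.075 and 0.075 m and z of knob0_center in the frame of tray below 0.08 m)) and (distance between knob1_center and bowl_floor below 0.1 m or (x of knob1_center in the frame of tray between -0.14 and 0.14 m and y of knob1_center in the frame of tray between -0.075 and 0.075 m and z of knob1_center in the frame of tray below 0.08 m)) and (distance between knob2_center and bowl_floor below 0.1 m or (x of knob2_center in the frame of tray between -0.14 and 0.14 m and y of knob2_center in the frame of tray between -0.075 and 0.075 m and z of knob2_center in the frame of tray below 0.08 m)) and (distance between knob3_center and bowl_floor below 0.1 m or (x of knob3_center in the frame of tray between -0.14 and 0.14 m and y of knob3_center in the frame of tray between -0.075 and 0.075 m and z of knob3_center in the frame of tray below 0.08 m)) and (distance between knob4_center and bowl_floor below 0.1 m or (x of knob4_center in the frame of tray between -0.14 and 0.14 m and y of knob4_center in the frame of tray between -0.075 and 0.075 m and z of knob4_center in the frame of tray below 0.08 m)) and (distance between knob5_center and bowl_floor below 0.1 m or (x of knob5_center in the frame of tray between -0.14 and 0.14 m and y of knob5_center in the frame of tray between -0.075 and 0.075 m and z of knob5_center in the frame of tray below 0.08 m)) and (distance between knob6_center and bowl_floor below 0.1 m or (x of knob6_center in the frame of tray between -0.14 and 0.14 m and y of knob6_center in the frame of tray between -0.075 and 0.075 m and z of knob6_center in the frame of tray below 0.08 m)) and (distance between knob7_center and bowl_floor below 0.1 m or (x of knob7_center in the frame of tray between -0.14 and 0.14 m and y of knob7_center in the frame of tray between -0.075 and 0.075 m and z of knob7_center in the frame of tray below 0.08 m)) and (distance between knob8_center and bowl_floor below 0.1 m or (x of knob8_center in the frame of tray between -0.14 and 0.14 m and y of knob8_center in the frame of tray between -0.075 and 0.075 m and z of knob8_center in the frame of tray below 0.08 m)) and value of joint level_arm below 0.12 rad and height (world z) of scoop between -0.005 and 0.004 m and angle between scoop's own z axis and vertical below 0.1 rad and linear speed of scoop below 0.02 m/s); the robot touches nothing.
It fails at once if tape roll shifted by more than 30 mm (distance of tape_roll from where it was at the start of the episode above 0.03 m).
It fails at once if sanding block shifted by more than 30 mm (distance of sanding_block from where it was at the start of the episode above 0.03 m).
It fails at once if glue bottle shifted by more than 30 mm (distance of glue_bottle from where it was at the start of the episode above 0.03 m).
It fails at once if collet spanner shifted by more than 30 mm (distance of collet_spanner from where it was at the start of the episode above 0.03 m).
It also fails if it takes over 72 s, if anything falls off the work surface, if the arm or the gripper's body presses on something with over 40 N, if the wrist force passes 120 N, or if a joint passes its speed limit or range.

## Working session

There is one attempt and no reset: what is moved stays moved. The work goes in short steps, Python scripts to look and compute and a tool call to move; the robot and the scene stay as the last step left them, time stands still between calls to the robot, and variables do not carry over. Pictures are saved under pics/ and viewed, about 8 in all and at most 12, crops included, and the job is handed in when it is done.

Besides the shell and the picture viewer there is one more tool, called as name(argument=value, ...), one argument or row to a line, values as JSON. arm_command: Moves the arm, as the interface text tells. Its arguments: {"type":"object","properties":{"series":{"type":"array","items":{"type":"object","properties":{"dp":{"type":"array","items":{"type":"number"}},"angular":{"type":"array","items":{"type":"number"}},"gripper":{"type":"number"}}}},"grip_force":{"type":"number"}},"required":["series"]}

```bash
mkdir -p pics; cat > h.py <<'E'
import numpy as np,cv2
from scipy.spatial.transform import Rotation as R
from rig import get_state,get_image,sign_off,grip_depth
def grab(n):
    d=get_image(n); np.savez(f'{n}.npz',**{k:np.asarray(v) for k,v in d.items()}); return d
def load(n): return dict(np.load(f'{n}.npz'))
def rays(d,uv):
    K=d['mtx'];k=float(d['k1']);uv=np.atleast_2d(np.asarray(uv,float))
    p=np.c_[(uv[:,0]-K[0,2])/K[0,0],(uv[:,1]-K[1,2])/K[1,1]];q=p.copy()
    for _ in range(20): q=p/(1+k*(q**2).sum(1,keepdims=True))
    return q
def world(d,uv,z=None):
    """depth-based if z None else intersect plane z"""
    q=rays(d,uv);V=np.linalg.inv(d['view']);uv=np.atleast_2d(uv).astype(int)
    dc=np.c_[q[:,0],-q[:,1],-np.ones(len(q))]
    dw=dc@V[:3,:3].T;o=V[:3,3]
    if z is None: t=d['depth'][uv[:,1],uv[:,0]][:,None]
    else: t=((z-o[2])/dw[:,2])[:,None]
    return o+t*dw
def cloud(d):
    h,w=d['depth'].shape;u,v=np.meshgrid(np.arange(w),np.arange(h))
    return world(d,np.c_[u.ravel(),v.ravel()]).reshape(h,w,3)
def proj(d,P):
    P=np.atleast_2d(P);c=P@d['view'][:3,:3].T+d['view'][:3,3]
    q=np.c_[c[:,0]/-c[:,2],-c[:,1]/-c[:,2]];q=q*(1+float(d['k1'])*(q**2).sum(1,keepdims=True))
    K=d['mtx'];return np.c_[q[:,0]*K[0,0]+K[0,2],q[:,1]*K[1,1]+K[1,2]]
def quat():
    s=get_state();q=np.array(s['ee_rot']);return np.array(s['position']),R.from_quat(q[[1,2,3,0]])
E
python3 - <<'E'
from h import *
for n in('top','side'):
    d=grab(n);cv2.imwrite(f'pics/{n}0.png',d['image']);print(n,d['mtx'],d['k1'],np.linalg.inv(d['view']).round(3))
s=get_state();print({k:np.round(v,3) for k,v in s.items()},grip_depth)
E
```

```text
top [[397.17343573   0.         326.19074137]
 [  0.         397.17343573 197.49643192]
 [  0.           0.           1.        ]] -0.012709276965010868 [[-0.04   0.977 -0.209  0.341]
 [-0.999 -0.04   0.003 -0.02 ]
 [-0.005  0.209  0.978  1.263]
 [ 0.     0.     0.     1.   ]]
side [[418.23946613   0.         318.75823418]
 [  0.         418.23946613 201.01725167]
 [  0.           0.           1.        ]] -0.0324640994925193 [[-0.947  0.195 -0.255  0.348]
 [-0.321 -0.618  0.717  0.623]
 [-0.018  0.761  0.648  0.756]
 [ 0.     0.     0.     1.   ]]
{'clock': np.float64(0.1), 'qpos': array([-1.224,  0.277,  1.506, -0.   ,  1.361, -0.121]), 'qd': array([-0.001, -0.003, -0.004,  0.002,  0.   ,  0.   ]), 'effort': array([ 1.0000e-03, -4.1770e+01, -2.4641e+01, -0.0000e+00,  6.0000e-03,
       -0.0000e+00]), 'position': array([ 0.259, -0.513,  0.231]), 'ee_rot': array([ 0.602,  0.371,  0.603, -0.37 ]), 'contact_force': array([-0.703, -0.332, -0.363]), 'moment': array([-0.002,  0.029,  0.038]), 'width': np.float64(0.085)} 0.0187
```

View pics/top0.png

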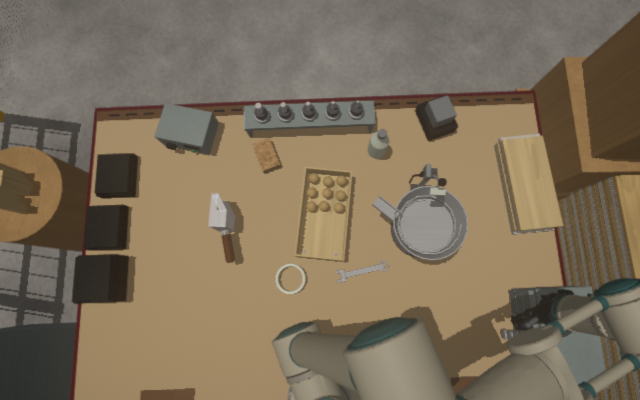

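View pics/side0.png

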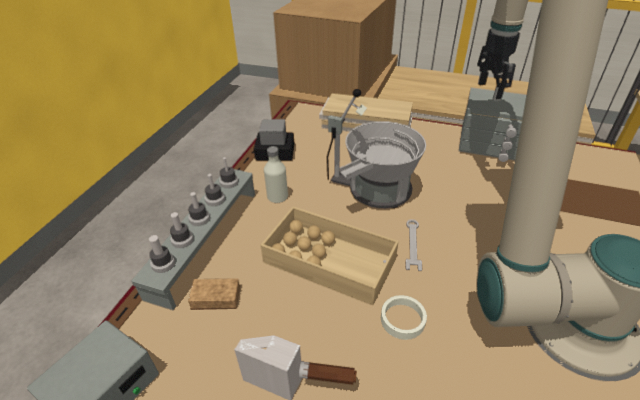

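Top view: the scoop lies at about (222,225) with its handle end at (229,262). The tray spans (325,215) with the knobs in its far half, the bowl is at (430,222), and the arm ball is at about (441,182). Next, enlarged crops for measuring.

```bash
python3 - <<'E'
from h import *
t=load('top');s=load('side')
def crop(d,x,y,w,h,f): return cv2.resize(d['image'][y:y+h,x:x+w],None,fx=f,fy=f,interpolation=cv2.INTER_CUBIC)
a=crop(t,190,180,66,100,6)   # 396x600
b=crop(t,290,155,80,120,5) # 400x600
cv2.imwrite('pics/c1.png',np.hstack([a,b])[:600,:800])
C=cloud(t);np.set_printoptions(suppress=True,precision=3)
# bowl rim: points z~.165
m=(abs(C[...,2]-.165)<.006)&(C[...,1]<-.1)&(C[...,0]>.2)&(C[...,0]<.75)&(np.arange(640)[None,:]<480)
P=C[m];print(len(P),P.mean(0),P.min(0),P.max(0))
# circle fit
from scipy.optimize import least_squares
r=least_squares(lambda p:np.hypot(P[:,0]-p[0],P[:,1]-p[1])-p[2],[.45,-.3,.1],loss='soft_l1',f_scale=.003);print('rim',r.x)
# tray rim
m=(abs(C[...,2]-.06)<.004);m[:, :290]=0;m[:,365:]=0;m[:150]=0;m[270:]=0
P=C[m];print('tray',cv2.minAreaRect(P[:,:2].astype(np.float32)*1000),len(P))
m=(C[...,2]>.015);m[:, :205]=0;m[:,245:]=0;m[:185]=0;m[270:]=0
P=C[m];print('scoop',P.min(0),P.max(0),len(P))
for v in range(190,268,4):
    print(v,[(u,*(C[v,u]*1000).round().astype(int)) for u in range(206,240,4) if C[v,u,2]>.01])
E
```

```text
504 [ 0.498 -0.309  0.164] [ 0.391 -0.413  0.159] [ 0.633 -0.165  0.171]
rim [ 0.495 -0.309  0.101]
tray ((552.7352294921875, -14.103988647460938), (150.256103515625, 280.6289978027344), 81.85453796386719) 433
scoop [ 0.341 -0.02   0.016] [0.615 0.326 1.263] 865
190 []
194 [(214, np.int64(611), np.int64(310), np.int64(111)), (218, np.int64(610), np.int64(297), np.int64(114)), (230, np.int64(341), np.int64(-20), np.int64(1263))]
198 [(214, np.int64(600), np.int64(310), np.int64(109)), (218, np.int64(599), np.int64(298), np.int64(112))]
202 [(214, np.int64(587), np.int64(309), np.int64(112)), (218, np.int64(587), np.int64(298), np.int64(111)), (222, np.int64(586), np.int64(285), np.int64(113))]
206 [(210, np.int64(575), np.int64(321), np.int64(113)), (214, np.int64(575), np.int64(309), np.int64(112)), (218, np.int64(574), np.int64(297), np.int64(112)), (222, np.int64(574), np.int64(286), np.int64(111))]
210 [(210, np.int64(563), np.int64(320), np.int64(112)), (214, np.int64(563), np.int64(309), np.int64(112)), (218, np.int64(563), np.int64(297), np.int64(111)), (222, np.int64(562), np.
[... 1560 characters left out ...]
 (230, np.int64(485), np.int64(274), np.int64(59))]
242 [(226, np.int64(471), np.int64(282), np.int64(75)), (230, np.int64(472), np.int64(272), np.int64(65))]
246 [(226, np.int64(460), np.int64(283), np.int64(70)), (230, np.int64(460), np.int64(272), np.int64(62))]
250 [(226, np.int64(448), np.int64(282), np.int64(71)), (230, np.int64(448), np.int64(272), np.int64(66))]
254 [(226, np.int64(436), np.int64(283), np.int64(69)), (230, np.int64(435), np.int64(270), np.int64(72))]
258 [(226, np.int64(424), np.int64(283), np.int64(67)), (230, np.int64(423), np.int64(270), np.int64(70)), (234, np.int64(424), np.int64(261), np.int64(59))]
262 [(230, np.int64(412), np.int64(272), np.int64(61))]
266 []
```

View pics/c1.png

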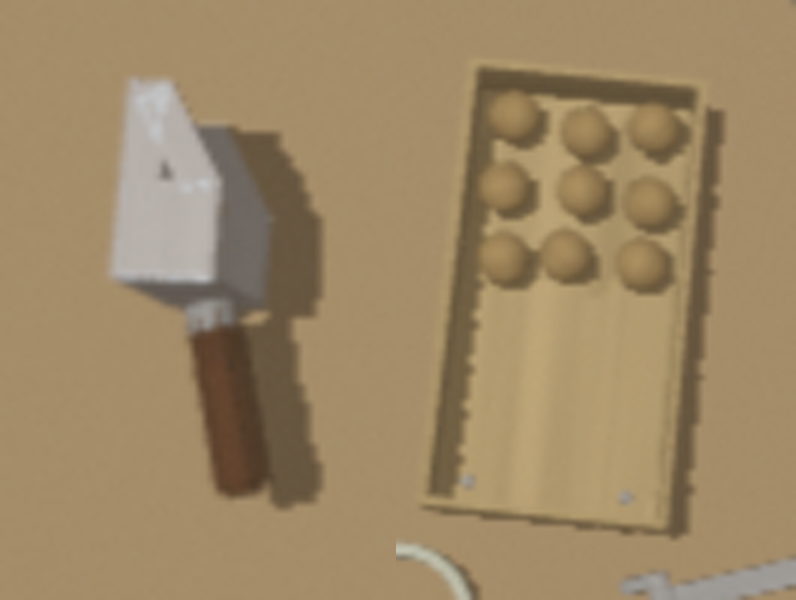

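```bash
python3 - <<'E'
from h import *
np.set_printoptions(suppress=True,precision=4)
t=load('top');s=load('side')
P=world(t,[(208.3,225.8),(211.7,193.3),(225.3,226.7),(218.5,193.3)],.11);print(P)
d=P[1]-P[0];print('yaw scoop deg',np.degrees(np.arctan2(d[1],d[0])),np.linalg.norm(d), 'back', P[2]-P[0])
# handle: left/right edge pixels at two stations -> centre at z .055
h=world(t,[(190+222/6,180+330/6),(190+240/6,180+485/6)],.06);print('handle ctr',h,np.degrees(np.arctan2(*(h[0]-h[1])[1::-1])))
for (u,v) in [(356,93),(357,94),(355,92)]: print('ball side',world(s,[(u,v)]))
for (u,v) in [(441,182),(442,182),(440,182),(441,184)]: print('ball top',world(t,[(u,v)]))
def crop(d,x,y,w,h,f): return cv2.resize(d['image'][y:y+h,x:x+w],None,fx=f,fy=f,interpolation=cv2.INTER_CUBIC)
cv2.imwrite('pics/c2.png',np.hstack([crop(t,365,155,110,120,3.6)[:432],crop(s,310,80,120,130,3.32)[:432]]))
# knobs
C=cloud(t);Rt=R.from_euler('z',-8.15,degrees=True).as_matrix()
for u,v in [(515,117),(588,133),(655,128),(507,187),(583,191),(651,203),(507,258),(566,255),(642,264)]:
    u=290+(u-400)/5+4/5;v=155+v/5; p=world(t,[(u,v)],.03)[0];print((Rt.T@(p-[.5527,-.0141,0])).round(3))
print('tape',world(t,[(291,279)],.025),'spanner',world(t,[(339,274),(388,266)],0),'glue',world(t,[(378,150)],.05))
E
```

```text
[[0.5168 0.3252 0.11  ]
 [0.6142 0.3172 0.11  ]
 [0.5122 0.2752 0.11  ]
 [0.6134 0.2968 0.11  ]]
yaw scoop deg -4.7252723322259325 0.0977283555825539 back [-0.0047 -0.05    0.    ]
handle ctr [[0.4939 0.2825 0.06  ]
 [0.4157 0.2726 0.06  ]] 7.213546184217831
ball side [[ 0.5752 -0.3065  0.2911]]
ball side [[ 0.5734 -0.3098  0.2871]]
ball side [[ 0.5791 -0.3117  0.2908]]
ball top [[ 0.5765 -0.3137  0.2915]]
ball top [[ 0.5755 -0.315   0.2955]]
ball top [[ 0.5763 -0.3107  0.293 ]]
ball top [[ 0.5713 -0.3131  0.2918]]
[0.111 0.044 0.03 ]
[ 0.105 -0.004  0.03 ]
[ 0.113 -0.046  0.03 ]
[0.065 0.044 0.03 ]
[ 0.067 -0.005  0.03 ]
[ 0.063 -0.048  0.03 ]
[0.019 0.039 0.03 ]
[0.025 0.002 0.03 ]
[ 0.024 -0.046  0.03 ]
tape [[0.3554 0.0939 0.025 ]] spanner [[ 0.365  -0.054   0.    ]
 [ 0.3834 -0.2087  0.    ]] glue [[ 0.7488 -0.1958  0.05  ]]
```

View pics/c2.png

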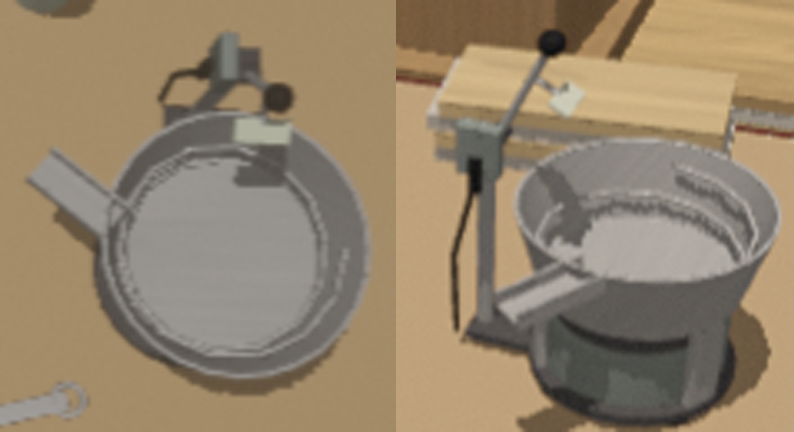

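```bash
cat >> h.py <<'E'
def toolR(x,z):
    x=np.array(x,float);x/=np.linalg.norm(x);z=np.array(z,float);z-=x*(x@z);z/=np.linalg.norm(z)
    return R.from_matrix(np.c_[x,np.cross(z,x),z])
def plan(wps,start=None):
    """wps: list of (tcp pos, Rotation, nrows)"""
    p,r=start or quat()
    for q,T,n in wps:
        rv=(r.inv()*T).as_rotvec();dp=(np.array(q)-p)/n
        print('# turn deg %.1f  dist %.3f'%(np.degrees(np.linalg.norm(rv)),np.linalg.norm(dp)*n))
        for i in range(n):
            print(' dp',(r.inv().apply(dp)/.12).round(3).tolist(),'ang',(rv/n/(np.pi/2)).round(3).tolist())
            p=p+dp;r=r*R.from_rotvec(rv/n)
        p=np.array(q);r=T
E
python3 - <<'E'
from h import *
np.set_printoptions(suppress=True,precision=3)
p,r=quat();print(r.as_matrix())
a=np.radians(9.5);hf=np.array([np.cos(a),np.sin(a),0]);l=np.array([-np.sin(a),np.cos(a),0]);z=np.array([0,0,1])
m=l-z;m/=np.linalg.norm(m);n=l+z
for s in(1,-1):
    T=toolR(m,s*n);print(s,np.degrees((r.inv()*T).magnitude()),T.as_matrix())
E
```

```text
[[-0.001  0.893  0.451]
 [ 0.002  0.451 -0.893]
 [-1.     0.    -0.002]]
1 164.02517682076518 [[-0.117 -0.986 -0.117]
 [ 0.697 -0.165  0.697]
 [-0.707 -0.     0.707]]
-1 47.962497191155144 [[-0.117  0.986  0.117]
 [ 0.697  0.165 -0.697]
 [-0.707  0.    -0.707]]
```

```bash
python3 - <<'E'
from h import *
a=np.radians(9.5);l=np.array([-np.sin(a),np.cos(a),0]);z=np.array([0,0,1])
def down(az): az=np.radians(az);return toolR([0,0,-1],[np.cos(az),np.sin(az),0])
m=(l-z)/2**.5;T=toolR(m,l+z);g=np.array([.460,.279,.055])
plan([([.33,-.1,.3],down(18),8),([.40,.19,.25],down(99.5),8)])
E
```

```text
# turn deg 81.2  dist 0.425
 dp [-0.072, 0.26, -0.351] ang [-0.113, -0.0, -0.0]
 dp [-0.072, 0.318, -0.299] ang [-0.113, -0.0, -0.0]
 dp [-0.072, 0.365, -0.239] ang [-0.113, -0.0, -0.0]
 dp [-0.072, 0.402, -0.171] ang [-0.113, -0.0, -0.0]
 dp [-0.072, 0.425, -0.097] ang [-0.113, -0.0, -0.0]
 dp [-0.072, 0.436, -0.021] ang [-0.113, -0.0, -0.0]
 dp [-0.072, 0.433, 0.057] ang [-0.113, -0.0, -0.0]
 dp [-0.072, 0.416, 0.132] ang [-0.113, -0.0, -0.0]
# turn deg 81.5  dist 0.302
 dp [0.052, 0.265, 0.163] ang [-0.113, -0.0, -0.0]
 dp [0.052, 0.232, 0.207] ang [-0.113, -0.0, -0.0]
 dp [0.052, 0.192, 0.245] ang [-0.113, -0.0, -0.0]
 dp [0.052, 0.145, 0.275] ang [-0.113, -0.0, -0.0]
 dp [0.052, 0.094, 0.296] ang [-0.113, -0.0, -0.0]
 dp [0.052, 0.041, 0.308] ang [-0.113, -0.0, -0.0]
 dp [0.052, -0.015, 0.31] ang [-0.113, -0.0, -0.0]
 dp [0.052, -0.069, 0.303] ang [-0.113, -0.0, -0.0]
```

arm_command(
  series=[
    {"dp":[-0.07,0.26,-0.35],"angular":[-0.113,0,0],"gripper":55},
    {"dp":[-0.07,0.32,-0.3],"angular":[-0.113,0,0],"gripper":55},
    {"dp":[-0.07,0.365,-0.24],"angular":[-0.113,0,0],"gripper":55},
    {"dp":[-0.07,0.4,-0.17],"angular":[-0.113,0,0],"gripper":55},
    {"dp":[-0.07,0.425,-0.1],"angular":[-0.113,0,0],"gripper":55},
    {"dp":[-0.07,0.435,-0.02],"angular":[-0.113,0,0],"gripper":55},
    {"dp":[-0.07,0.435,0.06],"angular":[-0.113,0,0],"gripper":55},
    {"dp":[-0.07,0.415,0.13],"angular":[-0.113,0,0],"gripper":55},
  ],
)

```text
clock: 1.1
position: [0.3219, -0.0886, 0.297]
ee_rot: [0.696, -0.122, 0.696, 0.128]
contact_force: [1.2, -0.2, 0.6]
width: 0.0548
```

```bash
cat >> h.py <<'E'
def down(az): az=np.radians(az);return toolR([0,0,-1],[np.cos(az),np.sin(az),0])
def st():
    s=get_state();p,r=quat();print('t',round(s['clock'],2),'p',np.round(p,4),'q',np.round(s['qpos'],2),'F',np.round(s['contact_force'],1),'w',round(s['width']*1e3,1));print(r.as_matrix().round(3))
E
python3 - <<'E'
from h import *
st()
plan([([.40,.19,.25],down(99.5),8)])
E
```

```text
t 1.1 p [ 0.3219 -0.0886  0.297 ] q [-0.49 -0.14  1.8   0.01  1.48 -0.84] F [ 1.2 -0.2  0.6] w 54.8
[[-0.001 -0.348  0.938]
 [ 0.008  0.937  0.348]
 [-1.     0.008  0.002]]
# turn deg 79.1  dist 0.293
 dp [0.051, 0.243, 0.177] ang [-0.11, 0.001, -0.0]
 dp [0.051, 0.209, 0.216] ang [-0.11, 0.001, -0.0]
 dp [0.051, 0.169, 0.249] ang [-0.11, 0.001, -0.0]
 dp [0.05, 0.124, 0.275] ang [-0.11, 0.001, -0.0]
 dp [0.05, 0.075, 0.292] ang [-0.11, 0.001, -0.0]
 dp [0.05, 0.024, 0.3] ang [-0.11, 0.001, -0.0]
 dp [0.049, -0.028, 0.3] ang [-0.11, 0.001, -0.0]
 dp [0.049, -0.079, 0.291] ang [-0.11, 0.001, -0.0]
```

arm_command(
  series=[
    {"dp":[0.05,0.245,0.175],"angular":[-0.11,0,0],"gripper":55},
    {"dp":[0.05,0.21,0.215],"angular":[-0.11,0,0],"gripper":55},
    {"dp":[0.05,0.17,0.25],"angular":[-0.11,0,0],"gripper":55},
    {"dp":[0.05,0.125,0.275],"angular":[-0.11,0,0],"gripper":55},
    {"dp":[0.05,0.075,0.29],"angular":[-0.11,0,0],"gripper":55},
    {"dp":[0.05,0.025,0.3],"angular":[-0.11,0,0],"gripper":55},
    {"dp":[0.05,-0.03,0.3],"angular":[-0.11,0,0],"gripper":55},
    {"dp":[0.05,-0.08,0.29],"angular":[-0.11,0,0],"gripper":55},
  ],
)

```text
clock: 2.1
position: [0.3922, 0.2028, 0.2495]
ee_rot: [0.445, -0.55, 0.441, 0.552]
contact_force: [0.7, -0.3, 0.1]
width: 0.055
```

```bash
python3 - <<'E'
from h import *
st()
a=np.radians(9.5);l=np.array([-np.sin(a),np.cos(a),0]);z=np.array([0,0,1])
m=(l-z)/2**.5;T=toolR(m,l+z);g=np.array([.460,.279,.055])
plan([(g-m*.08,T,8)])
E
```

```text
t 2.1 p [0.3922 0.2028 0.2495] q [ 0.31  0.06  1.73  0.01  1.35 -1.47] F [ 0.7 -0.3  0.1] w 55.0
[[ 0.001 -0.976 -0.216]
 [ 0.006 -0.216  0.976]
 [-1.    -0.002  0.006]]
# turn deg 44.7  dist 0.159
 dp [0.144, -0.083, 0.003] ang [0.004, -0.062, -0.001]
 dp [0.144, -0.082, -0.011] ang [0.004, -0.062, -0.001]
 dp [0.142, -0.082, -0.024] ang [0.004, -0.062, -0.001]
 dp [0.139, -0.082, -0.038] ang [0.004, -0.062, -0.001]
 dp [0.135, -0.082, -0.05] ang [0.004, -0.062, -0.001]
 dp [0.13, -0.082, -0.063] ang [0.004, -0.062, -0.001]
 dp [0.123, -0.082, -0.075] ang [0.004, -0.062, -0.001]
 dp [0.116, -0.082, -0.086] ang [0.004, -0.062, -0.001]
```

arm_command(
  series=[
    {"dp":[0.145,-0.083,0],"angular":[0.004,-0.062,0],"gripper":55},
    {"dp":[0.145,-0.083,-0.01],"angular":[0.004,-0.062,0],"gripper":55},
    {"dp":[0.142,-0.083,-0.025],"angular":[0.004,-0.062,0],"gripper":55},
    {"dp":[0.14,-0.083,-0.04],"angular":[0.004,-0.062,0],"gripper":55},
    {"dp":[0.135,-0.083,-0.05],"angular":[0.004,-0.062,0],"gripper":55},
    {"dp":[0.13,-0.083,-0.063],"angular":[0.004,-0.062,0],"gripper":55},
    {"dp":[0.123,-0.083,-0.075],"angular":[0.004,-0.062,0],"gripper":55},
    {"dp":[0.116,-0.083,-0.086],"angular":[0.004,-0.062,0],"gripper":55},
  ],
)

```text
clock: 3.1
position: [0.4703, 0.2314, 0.107]
ee_rot: [0.592, -0.283, 0.242, 0.715]
contact_force: [0.3, -0.7, -0.5]
width: 0.0547
```

```bash
python3 - <<'E'
from h import *
st()
a=np.radians(9.5);l=np.array([-np.sin(a),np.cos(a),0]);z=np.array([0,0,1])
m=(l-z)/2**.5;T=toolR(m,l+z);g=np.array([.460,.279,.055])
plan([(g+m*.017,T,4)])
d=grab('top');s=grab('side')
def crop(d,x,y,w,h,f): return cv2.resize(d['image'][y:y+h,x:x+w],None,fx=f,fy=f,interpolation=cv2.INTER_CUBIC)
cv2.imwrite('pics/c3.png',np.hstack([crop(d,180,170,130,130,3),crop(s,220,270,160,130,3)]))
E
```

```text
t 3.1 p [0.4703 0.2314 0.107 ] q [-0.19  0.44  1.94  0.79  1.25 -2.38] F [ 0.3 -0.7 -0.5] w 54.7
[[-0.14  -0.983 -0.118]
 [ 0.71  -0.183  0.681]
 [-0.691  0.012  0.723]]
# turn deg 1.8  dist 0.088
 dp [0.184, 0.001, -0.009] ang [0.001, 0.004, -0.003]
 dp [0.184, 0.002, -0.008] ang [0.001, 0.004, -0.003]
 dp [0.184, 0.003, -0.007] ang [0.001, 0.004, -0.003]
 dp [0.184, 0.004, -0.006] ang [0.001, 0.004, -0.003]
```

View pics/c3.png

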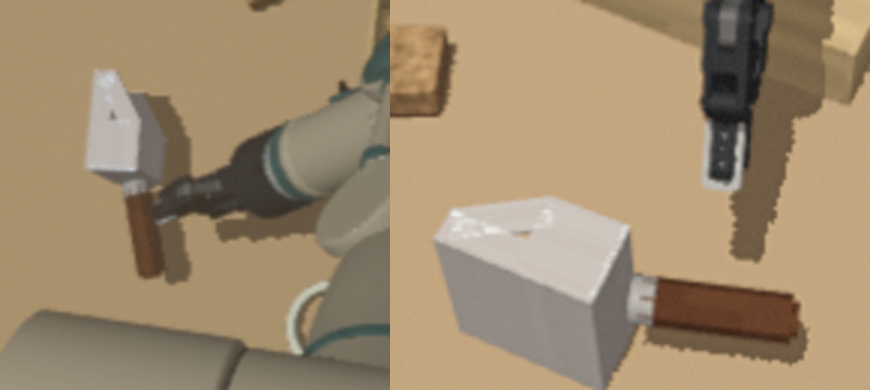

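Aligned: the gripper points at the middle of the handle in both views. Moving in and closing.

arm_command(
  series=[
    {"dp":[0.184,0,-0.008],"angular":[0,0.004,-0.003],"gripper":55},
    {"dp":[0.184,0,-0.008],"angular":[0,0.004,-0.003],"gripper":55},
    {"dp":[0.184,0.003,-0.008],"angular":[0,0.004,-0.003],"gripper":55},
    {"dp":[0.19,0.003,-0.008],"angular":[0,0.004,-0.003],"gripper":55},
    {"dp":[0,0,0],"angular":[0,0,0],"gripper":10},
    {"dp":[0,0,0],"angular":[0,0,0],"gripper":10},
    {"dp":[0,0,0],"angular":[0,0,0],"gripper":10},
    {"dp":[0,0,0],"angular":[0,0,0],"gripper":10},
  ],
  grip_force=60,
)

```text
clock: 4.2
position: [0.4579, 0.2914, 0.0438]
ee_rot: [0.594, -0.298, 0.249, 0.704]
contact_force: [-0.1, -0.8, -2.2]
width: 0.025
```

```bash
python3 - <<'E'
from h import *
st()
E
```

```text
t 4.2 p [0.4579 0.2914 0.0438] q [-0.06  0.51  2.03  0.9   1.05 -2.45] F [-0.1 -0.8 -2.2] w 25.0
[[-0.117 -0.985 -0.124]
 [ 0.688 -0.17   0.705]
 [-0.716 -0.002  0.698]]
```

```bash
cat >> h.py <<'E'
def scoopR(yaw,pitch=0): return R.from_euler('ZY',[yaw,pitch],degrees=True)  # pitch + = nose down
import json
def save_rel(Rs,g,fn='rel.json'):
    """Rs scoop rot now, g scoop origin world"""
    p,r=quat();json.dump(dict(t=Rs.inv().apply(p-g).tolist(),q=(Rs.inv()*r).as_quat().tolist()),open(fn,'w'))
def tool(Rs,o,fn='rel.json'):
    d=json.load(open(fn));return np.array(o)+Rs.apply(d['t']),Rs*R.from_quat(d['q'])
def scoop_now(fn='rel.json'):
    d=json.load(open(fn));p,r=quat();Rs=r*R.from_quat(d['q']).inv();return p-Rs.apply(d['t']),Rs
G=np.array([-.053,0,.049])
def tool_g(Rs,g): return tool(Rs,np.array(g)-Rs.apply(G))
E
python3 - <<'E'
from h import *
a=np.radians(-5);x=[np.cos(a),np.sin(a),0];z=[np.sin(a),-np.cos(a),0]
Rs=R.from_matrix(np.c_[x,[0,0,1],z])
o=np.array([.517,.325,.055]); 
p,r=quat();g=p-r.apply([.019,0,0]);print('grip pt',g, 'model',o+Rs.apply(G))
save_rel(Rs,o)
U=scoopR(25);
mid=Rs*R.from_euler('x',0)
a1=tool_g(Rs,[.45,.275,.15]);a2=tool_g(U,[.43,.26,.13]);a3=tool_g(U,[.43,.26,.051])
print(a2[1].as_matrix().round(2))
plan([(*a1,3),(*a2,13),(*a3,4)])
E
```

```text
grip pt [0.46014148 0.27837176 0.05739632] model [0.45993105 0.28080571 0.055     ]
[[ 0.14 -0.88 -0.46]
 [-0.72 -0.41  0.55]
 [-0.68  0.26 -0.69]]
# turn deg 0.0  dist 0.096
 dp [-0.197, 0.029, 0.176] ang [-0.0, 0.0, -0.0]
 dp [-0.197, 0.029, 0.176] ang [-0.0, 0.0, -0.0]
 dp [-0.197, 0.029, 0.176] ang [-0.0, 0.0, -0.0]
# turn deg 93.8  dist 0.045
 dp [-0.006, 0.014, -0.024] ang [-0.015, 0.078, 0.014]
 dp [-0.003, 0.015, -0.024] ang [-0.015, 0.078, 0.014]
 dp [0.0, 0.015, -0.024] ang [-0.015, 0.078, 0.014]
 dp [0.003, 0.016, -0.024] ang [-0.015, 0.078, 0.014]
 dp [0.007, 0.016, -0.023] ang [-0.015, 0.078, 0.014]
 dp [0.01, 0.017, -0.021] ang [-0.015, 0.078, 0.014]
 dp [0.013, 0.017, -0.019] ang [-0.015, 0.078, 0.014]
 dp [0.015, 0.017, -0.017] ang [-0.015, 0.078, 0.014]
 dp [0.018, 0.017, -0.015] ang [-0.015, 0.078, 0.014]
 dp [0.02, 0.017, -0.012] ang [-0.015, 0.078, 0.014]
 dp [0.021, 0.017, -0.009] ang [-0.015, 0.078, 0.014]
 dp [0.023, 0.016, -0.006] ang [-0.015, 0.078, 0.014]
 dp [0.024, 0.016, -0.003] ang [-0.015, 0.078, 0.014]
# turn deg 0.0  dist 0.079
 dp [0.111, -0.042, 0.114] ang [0.0, 0.0, 0.0]
 dp [0.111, -0.042, 0.114] ang [0.0, 0.0, 0.0]
 dp [0.111, -0.042, 0.114] ang [0.0, 0.0, 0.0]
 dp [0.111, -0.042, 0.114] ang [0.0, 0.0, 0.0]
```

arm_command(
  series=[
    {"dp":[-0.2,0.03,0.18],"angular":[0,0,0],"gripper":10},
    {"dp":[-0.2,0.03,0.18],"angular":[0,0,0],"gripper":10},
    {"dp":[-0.2,0.03,0.18],"angular":[0,0,0],"gripper":10},
    {"dp":[-0.005,0.014,-0.024],"angular":[-0.015,0.078,0.014],"gripper":10},
    {"dp":[-0.003,0.015,-0.024],"angular":[-0.015,0.078,0.014],"gripper":10},
    {"dp":[0,0.015,-0.024],"angular":[-0.015,0.078,0.014],"gripper":10},
    {"dp":[0.003,0.015,-0.024],"angular":[-0.015,0.078,0.014],"gripper":10},
    {"dp":[0.007,0.015,-0.023],"angular":[-0.015,0.078,0.014],"gripper":10},
  ],
  grip_force=100,
)

```text
clock: 5.2
position: [0.4412, 0.2636, 0.135]
ee_rot: [0.429, -0.519, 0.401, 0.621]
contact_force: [-1.9, -0.1, -2.1]
width: 0.024
```

```bash
python3 - <<'E'
from h import *
st()
U=scoopR(25);a2=tool_g(U,[.43,.26,.12]);plan([(*a2,8)])
E
```

```text
t 5.2 p [0.4412 0.2636 0.135 ] q [ 0.3   0.28  1.77  0.15  1.15 -1.65] F [-1.9 -0.1 -2.1] w 24.0
[[-0.093 -0.949 -0.3  ]
 [ 0.116 -0.31   0.944]
 [-0.989  0.053  0.139]]
# turn deg 56.4  dist 0.031
 dp [0.025, 0.012, -0.016] ang [-0.015, 0.076, 0.013]
 dp [0.027, 0.012, -0.012] ang [-0.015, 0.076, 0.013]
 dp [0.029, 0.012, -0.009] ang [-0.015, 0.076, 0.013]
 dp [0.03, 0.012, -0.005] ang [-0.015, 0.076, 0.013]
 dp [0.03, 0.011, -0.001] ang [-0.015, 0.076, 0.013]
 dp [0.03, 0.01, 0.003] ang [-0.015, 0.076, 0.013]
 dp [0.03, 0.01, 0.007] ang [-0.015, 0.076, 0.013]
 dp [0.029, 0.009, 0.01] ang [-0.015, 0.076, 0.013]
```

arm_command(
  series=[
    {"dp":[0.025,0.012,-0.016],"angular":[-0.015,0.076,0.013],"gripper":10},
    {"dp":[0.027,0.012,-0.012],"angular":[-0.015,0.076,0.013],"gripper":10},
    {"dp":[0.029,0.012,-0.009],"angular":[-0.015,0.076,0.013],"gripper":10},
    {"dp":[0.03,0.012,-0.005],"angular":[-0.015,0.076,0.013],"gripper":10},
    {"dp":[0.03,0.011,0],"angular":[-0.015,0.076,0.013],"gripper":10},
    {"dp":[0.03,0.01,0.003],"angular":[-0.015,0.076,0.013],"gripper":10},
    {"dp":[0.03,0.01,0.007],"angular":[-0.015,0.076,0.013],"gripper":10},
    {"dp":[0.029,0.009,0.01],"angular":[-0.015,0.076,0.013],"gripper":10},
  ],
)

```text
clock: 6.2
position: [0.4301, 0.247, 0.1107]
ee_rot: [-0.09, 0.75, -0.54, -0.371]
contact_force: [-1.2, 0.1, -2.1]
width: 0.0242
```

```bash
python3 - <<'E'
from h import *
st()
U=scoopR(25);a2=tool_g(U,[.43,.26,.052]);plan([(*a2,4)])
o,Rs=scoop_now();print(o,Rs.as_matrix().round(3))
d=grab('top');s=grab('side')
def crop(d,x,y,w,h,f): return cv2.resize(d['image'][y:y+h,x:x+w],None,fx=f,fy=f,interpolation=cv2.INTER_CUBIC)
cv2.imwrite('pics/c4.png',np.hstack([crop(d,180,150,130,130,3),crop(s,200,240,200,160,3)[:390]])[:,:800])
E
```

```text
t 6.2 p [0.4301 0.247  0.1107] q [ 0.83  0.59  1.67 -0.65  1.51 -1.03] F [-1.2  0.1 -2.1] w 24.2
[[ 0.142 -0.877 -0.459]
 [-0.743 -0.401  0.535]
 [-0.654  0.266 -0.709]]
# turn deg 1.7  dist 0.069
 dp [0.092, -0.043, 0.102] ang [0.0, -0.004, -0.002]
 dp [0.093, -0.043, 0.101] ang [0.0, -0.004, -0.002]
 dp [0.094, -0.043, 0.101] ang [0.0, -0.004, -0.002]
 dp [0.095, -0.042, 0.1] ang [0.0, -0.004, -0.002]
[0.47619536 0.27951007 0.07125319] [[ 0.908 -0.42  -0.002]
 [ 0.42   0.907  0.029]
 [-0.011 -0.027  1.   ]]
```

View pics/c4.png

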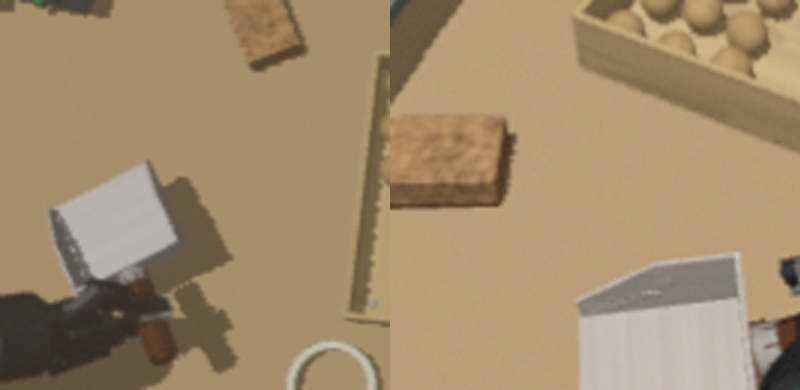

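arm_command(
  series=[
    {"dp":[0.093,-0.043,0.102],"angular":[0,-0.004,-0.002],"gripper":10},
    {"dp":[0.093,-0.043,0.102],"angular":[0,-0.004,-0.002],"gripper":10},
    {"dp":[0.094,-0.043,0.101],"angular":[0,-0.004,-0.002],"gripper":10},
    {"dp":[0.094,-0.042,0.1],"angular":[0,-0.004,-0.002],"gripper":10},
    {"dp":[0.02,-0.01,0.02],"angular":[0,0,0],"gripper":10},
    {"dp":[0,0,0],"angular":[0,0,0],"gripper":10},
    {"dp":[0,0,0],"angular":[0,0,0],"gripper":10},
    {"dp":[0,0,0],"angular":[0,0,0],"gripper":10},
  ],
)

```text
clock: 7.3
position: [0.432, 0.2471, 0.0381]
ee_rot: [-0.102, 0.747, -0.537, -0.379]
contact_force: [-1.7, 1.2, 1.6]
width: 0.0244
```

```bash
python3 - <<'E'
from h import *
st();o,Rs=scoop_now();print(o,Rs.as_matrix().round(3))
E
```

```text
t 7.3 p [0.432  0.2471 0.0381] q [ 0.82  0.67  1.72 -0.65  1.38 -0.95] F [-1.7  1.2  1.6] w 24.4
[[ 0.137 -0.88  -0.456]
 [-0.725 -0.402  0.559]
 [-0.675  0.254 -0.693]]
[ 4.78303706e-01  2.80430326e-01 -3.65311972e-04] [[ 0.91  -0.414 -0.002]
 [ 0.414  0.91  -0.   ]
 [ 0.002 -0.     1.   ]]
```

arm_command(
  series=[
    {"dp":[0,0,0],"angular":[0,0,0],"gripper":45},
    {"dp":[0,0,0],"angular":[0,0,0],"gripper":45},
    {"dp":[0,0,0],"angular":[0,0,0],"gripper":45},
    {"dp":[-0.15,0,0],"angular":[0,0,0],"gripper":45},
    {"dp":[-0.22,0,0],"angular":[0,0,0],"gripper":45},
    {"dp":[-0.25,0,0],"angular":[0,0,0],"gripper":45},
    {"dp":[-0.25,0,0],"angular":[0,0,0],"gripper":45},
    {"dp":[-0.25,0,0],"angular":[0,0,0],"gripper":45},
  ],
)

```text
clock: 8.3
position: [0.4126, 0.348, 0.1323]
ee_rot: [-0.101, 0.746, -0.538, -0.379]
contact_force: [-0.2, -0.0, -0.2]
width: 0.0449
```

```bash
python3 - <<'E'
from h import *
st()
d=grab('top');s=grab('side')
def crop(d,x,y,w,h,f): return cv2.resize(d['image'][y:y+h,x:x+w],None,fx=f,fy=f,interpolation=cv2.INTER_CUBIC)
cv2.imwrite('pics/c5.png',np.hstack([crop(d,190,190,70,100,6),crop(s,250,300,120,100,3)[:390].repeat(2,0)[:600]])[:,:800])
# projected model at estimated pose
o=np.array([.478,.280,0]);Rs=scoopR(24.5)
for P in ([100,55,0],[100,-55,0],[0,55,50],[0,-55,50],[-53,0,49],[-96,0,61]): print(P,(proj(d,o+Rs.apply(np.array(P)/1e3))[0]-[190,190])*6)
E
```

```text
t 8.3 p [0.4126 0.348  0.1323] q [ 0.94  0.64  1.46 -0.57  1.67 -1.04] F [-0.2 -0.  -0.2] w 44.9
[[ 0.134 -0.879 -0.457]
 [-0.726 -0.401  0.559]
 [-0.674  0.256 -0.692]]
[100, 55, 0] [ 85.39922643 192.51058786]
[100, -55, 0] [272.34055941 101.4711127 ]
[0, 55, 50] [132.64589371 351.99549535]
[0, -55, 50] [329.62280878 254.70350683]
[-53, 0, 49] [274.35011213 396.89402484]
[-96, 0, 61] [304.12093177 473.10687081]
```

View pics/c5.png

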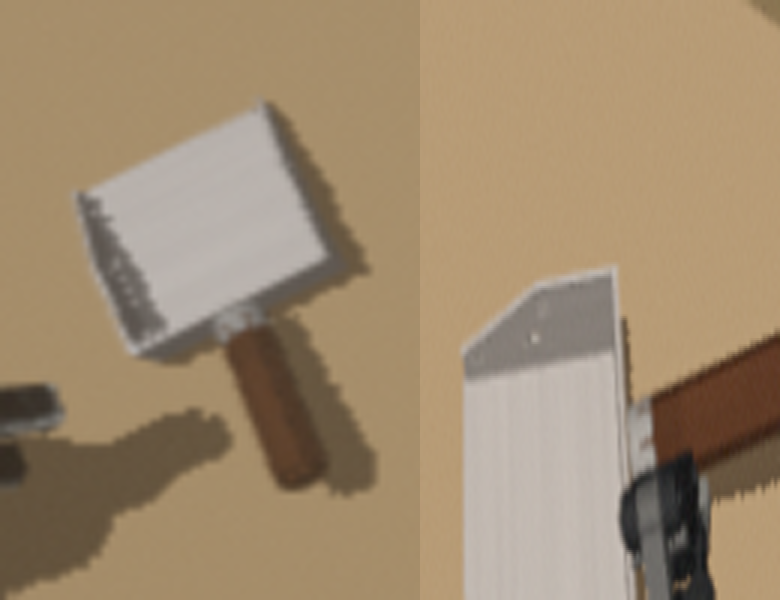

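Scoop stands flat at about (0.478, 0.280), yaw 24.5°. The projected corners agree with the picture to about 1–2 px. Regrasping from above, with the jaws across the handle.

```bash
python3 - <<'E'
from h import *
Rs=scoopR(24.5);o=np.array([.478,.280,0]);f=np.radians(35)
tx=Rs.apply([np.sin(f),0,-np.cos(f)]);T=toolR(tx,Rs.apply([0,1,0]));g=o+Rs.apply(G);print(g,T.as_matrix().round(2))
plan([(g-.085*tx,T,8),(g+.018*tx,T,5)])
E
```

```text
[0.42977205 0.25802126 0.049     ] [[ 0.52 -0.75 -0.41]
 [ 0.24 -0.34  0.91]
 [-0.82 -0.57  0.  ]]
# turn deg 66.3  dist 0.117
 dp [0.091, 0.069, -0.042] ang [0.028, -0.059, -0.065]
 dp [0.079, 0.076, -0.053] ang [0.028, -0.059, -0.065]
 dp [0.065, 0.081, -0.063] ang [0.028, -0.059, -0.065]
 dp [0.051, 0.084, -0.072] ang [0.028, -0.059, -0.065]
 dp [0.035, 0.085, -0.08] ang [0.028, -0.059, -0.065]
 dp [0.019, 0.084, -0.086] ang [0.028, -0.059, -0.065]
 dp [0.002, 0.081, -0.09] ang [0.028, -0.059, -0.065]
 dp [-0.015, 0.077, -0.093] ang [0.028, -0.059, -0.065]
# turn deg 0.0  dist 0.103
 dp [0.172, -0.0, -0.0] ang [0.0, 0.0, 0.0]
 dp [0.172, -0.0, -0.0] ang [0.0, 0.0, 0.0]
 dp [0.172, -0.0, -0.0] ang [0.0, 0.0, 0.0]
 dp [0.172, -0.0, -0.0] ang [0.0, 0.0, 0.0]
 dp [0.172, -0.0, -0.0] ang [0.0, 0.0, 0.0]
```

arm_command(
  series=[
    {"dp":[0.09,0.07,-0.042],"angular":[0.028,-0.059,-0.065],"gripper":55},
    {"dp":[0.079,0.076,-0.053],"angular":[0.028,-0.059,-0.065],"gripper":55},
    {"dp":[0.065,0.081,-0.063],"angular":[0.028,-0.059,-0.065],"gripper":55},
    {"dp":[0.051,0.084,-0.072],"angular":[0.028,-0.059,-0.065],"gripper":55},
    {"dp":[0.035,0.085,-0.08],"angular":[0.028,-0.059,-0.065],"gripper":55},
    {"dp":[0.019,0.084,-0.086],"angular":[0.028,-0.059,-0.065],"gripper":55},
    {"dp":[0.002,0.081,-0.09],"angular":[0.028,-0.059,-0.065],"gripper":55},
    {"dp":[-0.015,0.077,-0.093],"angular":[0.028,-0.059,-0.065],"gripper":55},
  ],
)

```text
clock: 9.4
position: [0.3708, 0.2527, 0.1072]
ee_rot: [-0.51, 0.686, -0.215, -0.472]
contact_force: [-1.1, -0.2, -1.6]
width: 0.0547
```

```bash
python3 - <<'E'
from h import *
st()
Rs=scoopR(24.5);o=np.array([.478,.280,0]);f=np.radians(35)
tx=Rs.apply([np.sin(f),0,-np.cos(f)]);T=toolR(tx,Rs.apply([0,1,0]));g=o+Rs.apply(G)
plan([(g+.018*tx,T,4)])
E
```

```text
t 9.4 p [0.3708 0.2527 0.1072] q [ 0.48  0.02  2.34 -0.19  0.26 -1.37] F [-1.1 -0.2 -1.6] w 54.7
[[ 0.461 -0.777 -0.428]
 [ 0.187 -0.386  0.903]
 [-0.867 -0.496 -0.033]]
# turn deg 5.6  dist 0.100
 dp [0.201, -0.043, -0.038] ang [0.005, -0.003, -0.014]
 dp [0.202, -0.039, -0.038] ang [0.005, -0.003, -0.014]
 dp [0.203, -0.034, -0.039] ang [0.005, -0.003, -0.014]
 dp [0.203, -0.03, -0.04] ang [0.005, -0.003, -0.014]
```

```bash
python3 - <<'E'
from h import *
Rs=scoopR(24.5);o=np.array([.478,.280,0]);f=np.radians(12)
tx=Rs.apply([np.sin(f),0,-np.cos(f)]);T=toolR(tx,Rs.apply([0,1,0]));g=o+Rs.apply(G)
plan([(g-.06*tx,T,4),(g+.017*tx,T,4)])
E
```

```text
# turn deg 17.9  dist 0.048
 dp [0.045, -0.078, -0.042] ang [0.004, -0.004, 0.049]
 dp [0.039, -0.081, -0.042] ang [0.004, -0.004, 0.049]
 dp [0.032, -0.084, -0.042] ang [0.004, -0.004, 0.049]
 dp [0.025, -0.087, -0.041] ang [0.004, -0.004, 0.049]
# turn deg 0.0  dist 0.077
 dp [0.16, 0.0, -0.0] ang [0.0, 0.0, 0.0]
 dp [0.16, 0.0, -0.0] ang [0.0, 0.0, 0.0]
 dp [0.16, 0.0, -0.0] ang [0.0, 0.0, 0.0]
 dp [0.16, 0.0, -0.0] ang [0.0, 0.0, 0.0]
```

arm_command(
  series=[
    {"dp":[0.045,-0.078,-0.042],"angular":[0.004,-0.004,0.049],"gripper":55},
    {"dp":[0.039,-0.081,-0.042],"angular":[0.004,-0.004,0.049],"gripper":55},
    {"dp":[0.032,-0.084,-0.042],"angular":[0.004,-0.004,0.049],"gripper":55},
    {"dp":[0.025,-0.087,-0.041],"angular":[0.004,-0.004,0.049],"gripper":55},
    {"dp":[0,0,0],"angular":[0,0,0],"gripper":55},
    {"dp":[0.1,0,0],"angular":[0,0,0],"gripper":55},
    {"dp":[0.1,0,0],"angular":[0,0,0],"gripper":55},
    {"dp":[0.05,0,0],"angular":[0,0,0],"gripper":55},
  ],
)

```text
clock: 10.4
position: [0.4128, 0.2477, 0.0713]
ee_rot: [-0.438, 0.627, -0.326, -0.555]
contact_force: [0.6, 0.5, -0.6]
width: 0.0554
```

```bash
python3 - <<'E'
from h import *
st()
Rs=scoopR(24.5);o=np.array([.478,.280,0]);f=np.radians(12)
tx=Rs.apply([np.sin(f),0,-np.cos(f)]);T=toolR(tx,Rs.apply([0,1,0]));g=o+Rs.apply(G)
plan([(g+.017*tx,T,3)])
E
```

```text
t 10.4 p [0.4128 0.2477 0.0713] q [ 0.39  0.21  2.08  0.01  0.66 -1.61] F [ 0.6  0.5 -0.6] w 55.4
[[ 0.171 -0.895 -0.411]
 [ 0.078 -0.403  0.912]
 [-0.982 -0.188  0.001]]
# turn deg 1.2  dist 0.045
 dp [0.118, -0.043, 0.007] ang [-0.001, 0.0, -0.004]
 dp [0.119, -0.042, 0.007] ang [-0.001, 0.0, -0.004]
 dp [0.119, -0.041, 0.006] ang [-0.001, 0.0, -0.004]
```

arm_command(
  series=[
    {"dp":[0.119,-0.042,0.007],"angular":[0,0,-0.004],"gripper":55},
    {"dp":[0.119,-0.042,0.007],"angular":[0,0,-0.004],"gripper":55},
    {"dp":[0.119,-0.042,0.007],"angular":[0,0,-0.004],"gripper":55},
    {"dp":[0,0,0],"angular":[0,0,0],"gripper":55},
    {"dp":[0,0,0],"angular":[0,0,0],"gripper":10},
    {"dp":[0,0,0],"angular":[0,0,0],"gripper":10},
    {"dp":[0,0,0],"angular":[0,0,0],"gripper":10},
    {"dp":[0,0,0],"angular":[0,0,0],"gripper":10},
  ],
  grip_force=120,
)

```text
clock: 11.4
position: [0.4284, 0.259, 0.0295]
ee_rot: [-0.442, 0.63, -0.32, -0.552]
contact_force: [-0.6, 0.6, -1.8]
width: 0.0242
```

```bash
python3 - <<'E'
from h import *
np.set_printoptions(suppress=True,precision=3)
st()
p,r=quat();Rs0=scoopR(24.5);o=np.array([.478,.280,0])
# handle centred between pads now: use actual yaw from jaw axis, lateral from grasp centre
y=r.as_matrix()[:,2];yaw=np.degrees(np.arctan2(-y[0],y[1]));print('yaw',yaw)
Rs=scoopR(yaw);loc=Rs.inv().apply(p-o);print('tcp in scoop',loc)
o=o+Rs.apply([0,loc[1],0]);save_rel(Rs,o,'rel2.json')
Rt=R.from_euler('z',-8.15,degrees=True);t0=np.array([.5527,-.0141,0])
# lip target in tray frame -> scoop origin
def lip(x,y,z,pitch): 
    S=scoopR(-8.15,pitch);return tool(S,t0+Rt.apply([x,y,z])-S.apply([.1,0,0]),'rel2.json')
A=tool(scoopR(15,0),[.47,.25,.13],'rel2.json')
B=lip(-.012,0,.10,22);C_=lip(-.012,0,.009,22)
plan([(*A,5),(*B,10),(*C_,5)])
E
```

```text
t 11.4 p [0.428 0.259 0.029] q [ 0.4   0.3   2.11  0.01  0.53 -1.61] F [-0.6  0.6 -1.8] w 24.2
[[ 0.185 -0.892 -0.413]
 [ 0.085 -0.404  0.911]
 [-0.979 -0.203  0.001]]
yaw 24.391332437967012
tcp in scoop [-0.054  0.001  0.03 ]
# turn deg 9.4  dist 0.132
 dp [-0.219, -0.013, -0.027] ang [0.02, 0.004, -0.0]
 dp [-0.218, -0.014, -0.028] ang [0.02, 0.004, -0.0]
 dp [-0.218, -0.015, -0.029] ang [0.02, 0.004, -0.0]
 dp [-0.218, -0.016, -0.03] ang [0.02, 0.004, -0.0]
 dp [-0.218, -0.017, -0.031] ang [0.02, 0.004, -0.0]
# turn deg 31.8  dist 0.231
 dp [-0.032, 0.05, -0.183] ang [0.026, 0.0, 0.024]
 dp [-0.03, 0.044, -0.185] ang [0.026, 0.0, 0.024]
 dp [-0.029, 0.037, -0.187] ang [0.026, 0.0, 0.024]
 dp [-0.027, 0.031, -0.188] ang [0.026, 0.0, 0.024]
 dp [-0.026, 0.024, -0.189] ang [0.026, 0.0, 0.024]
 dp [-0.025, 0.017, -0.19] ang [0.026, 0.0, 0.024]
 dp [-0.025, 0.01, -0.191] ang [0.026, 0.0, 0.024]
 dp [-0.024, 0.004, -0.191] ang [0.026, 0.0, 0.024]
 dp [-0.024, -0.003, -0.191] ang [0.026, 0.0, 0.024]
 dp [-0.024, -0.01, -0.191] ang [0.026, 0.0, 0.024]
# turn deg 0.0  dist 0.091
 dp [0.149, -0.027, -0.0] ang [0.0, 0.0, 0.0]
 dp [0.149, -0.027, -0.0] ang [0.0, 0.0, 0.0]
 dp [0.149, -0.027, -0.0] ang [0.0, 0.0, 0.0]
 dp [0.149, -0.027, -0.0] ang [0.0, 0.0, 0.0]
 dp [0.149, -0.027, -0.0] ang [0.0, 0.0, 0.0]
```

arm_command(
  series=[
    {"dp":[-0.22,-0.013,-0.027],"angular":[0.02,0.004,0],"gripper":10},
    {"dp":[-0.22,-0.014,-0.028],"angular":[0.02,0.004,0],"gripper":10},
    {"dp":[-0.22,-0.015,-0.029],"angular":[0.02,0.004,0],"gripper":10},
    {"dp":[-0.22,-0.016,-0.03],"angular":[0.02,0.004,0],"gripper":10},
    {"dp":[-0.22,-0.017,-0.031],"angular":[0.02,0.004,0],"gripper":10},
    {"dp":[-0.032,0.05,-0.183],"angular":[0.026,0,0.024],"gripper":10},
    {"dp":[-0.03,0.044,-0.185],"angular":[0.026,0,0.024],"gripper":10},
    {"dp":[-0.029,0.037,-0.187],"angular":[0.026,0,0.024],"gripper":10},
  ],
)

```text
clock: 12.4
position: [0.4089, 0.1637, 0.1702]
ee_rot: [-0.488, 0.545, -0.44, -0.52]
contact_force: [1.0, -0.4, -2.6]
width: 0.024
```

```bash
cat >> h.py <<'E'
Rt=R.from_euler('z',-8.15,degrees=True);t0=np.array([.5527,-.0141,0])
def lip(x,y,z,pitch,yaw=-8.15): 
    S=scoopR(yaw,pitch);return tool(S,t0+Rt.apply([x,y,z])-S.apply([.1,0,0]),'rel2.json')
def lipnow():
    o,S=scoop_now('rel2.json');e=S.as_euler('ZYX',degrees=True);print('lip in tray',Rt.inv().apply(o+S.apply([.1,0,0])-t0).round(4),'lip world',(o+S.apply([.1,0,0])).round(3),'yaw/pitch/roll',e.round(1))
E
python3 - <<'E'
from h import *
st();lipnow();plan([(*lip(-.012,0,.10,22),8)])
E
```

```text
t 12.4 p [0.4089 0.1637 0.1702] q [ 0.21  0.08  1.92  0.01  1.06 -1.5 ] F [ 1.  -0.4 -2.6] w 24.0
[[ 0.072 -0.988 -0.137]
 [ 0.028 -0.136  0.99 ]
 [-0.997 -0.075  0.018]]
lip in tray [-0.0248  0.1976  0.1211] lip world [0.556 0.185 0.121] yaw/pitch/roll [8.  7.4 1. ]
# turn deg 21.6  dist 0.158
 dp [-0.02, 0.019, -0.162] ang [0.022, 0.0, 0.02]
 dp [-0.019, 0.014, -0.163] ang [0.022, 0.0, 0.02]
 dp [-0.019, 0.009, -0.163] ang [0.022, 0.0, 0.02]
 dp [-0.019, 0.004, -0.164] ang [0.022, 0.0, 0.02]
 dp [-0.019, -0.001, -0.164] ang [0.022, 0.0, 0.02]
 dp [-0.019, -0.006, -0.164] ang [0.022, 0.0, 0.02]
 dp [-0.019, -0.012, -0.163] ang [0.022, 0.0, 0.02]
 dp [-0.019, -0.017, -0.163] ang [0.022, 0.0, 0.02]
```

arm_command(
  series=[
    {"dp":[-0.02,0.019,-0.163],"angular":[0.022,0,0.02],"gripper":10},
    {"dp":[-0.02,0.014,-0.163],"angular":[0.022,0,0.02],"gripper":10},
    {"dp":[-0.02,0.009,-0.163],"angular":[0.022,0,0.02],"gripper":10},
    {"dp":[-0.02,0.004,-0.164],"angular":[0.022,0,0.02],"gripper":10},
    {"dp":[-0.02,0,-0.164],"angular":[0.022,0,0.02],"gripper":10},
    {"dp":[-0.02,-0.006,-0.164],"angular":[0.022,0,0.02],"gripper":10},
    {"dp":[-0.02,-0.012,-0.163],"angular":[0.022,0,0.02],"gripper":10},
    {"dp":[-0.02,-0.017,-0.163],"angular":[0.022,0,0.02],"gripper":10},
  ],
)

```text
clock: 13.4
position: [0.4062, 0.0, 0.1847]
ee_rot: [0.489, -0.408, 0.577, 0.512]
contact_force: [-0.0, 0.1, -2.1]
width: 0.0242
```

```bash
python3 - <<'E'
from h import *
st();lipnow();plan([(*lip(-.012,0,.009,22),7)])
d=grab('top');s=grab('side')
def crop(d,x,y,w,h,f): return cv2.resize(d['image'][y:y+h,x:x+w],None,fx=f,fy=f,interpolation=cv2.INTER_CUBIC)
cv2.imwrite('pics/c6.png',np.hstack([crop(d,280,150,100,130,4),crop(s,240,190,160,208,2.5)]))
o,S=scoop_now('rel2.json')
for P in ([100,55,0],[100,-55,0],[0,55,50],[0,-55,50]):
  w=o+S.apply(np.array(P)/1e3);print((proj(d,w)[0]-[280,150])*4,(proj(s,w)[0]-[240,190])*2.5+[400,0])
E
```

```text
t 13.4 p [0.4062 0.     0.1847] q [-0.17  0.17  1.79 -0.    1.38 -1.59] F [-0.   0.1 -2.1] w 24.2
[[-0.19  -0.971  0.147]
 [ 0.029  0.144  0.989]
 [-0.981  0.193  0.001]]
lip in tray [-0.0167 -0.0075  0.0978] lip world [ 0.535 -0.019  0.098] yaw/pitch/roll [-8.5 22.8 -0. ]
# turn deg 0.9  dist 0.091
 dp [0.105, -0.025, 0.008] ang [-0.0, 0.0, -0.001]
 dp [0.105, -0.025, 0.008] ang [-0.0, 0.0, -0.001]
 dp [0.105, -0.024, 0.008] ang [-0.0, 0.0, -0.001]
 dp [0.105, -0.024, 0.008] ang [-0.0, 0.0, -0.001]
 dp [0.105, -0.024, 0.008] ang [-0.0, 0.0, -0.001]
 dp [0.105, -0.024, 0.008] ang [-0.0, 0.0, -0.001]
 dp [0.105, -0.024, 0.008] ang [-0.0, 0.0, -0.001]
[109.88891618 253.01058198] [614.32782859 141.6482787 ]
[257.09444827 268.62254825] [667.03511085  64.01676419]
[ 90.77757689 336.62159851] [696.89078536  97.09004282]
[251.26073874 353.89434291] [747.50625075  16.08028637]
```

View pics/c6.png

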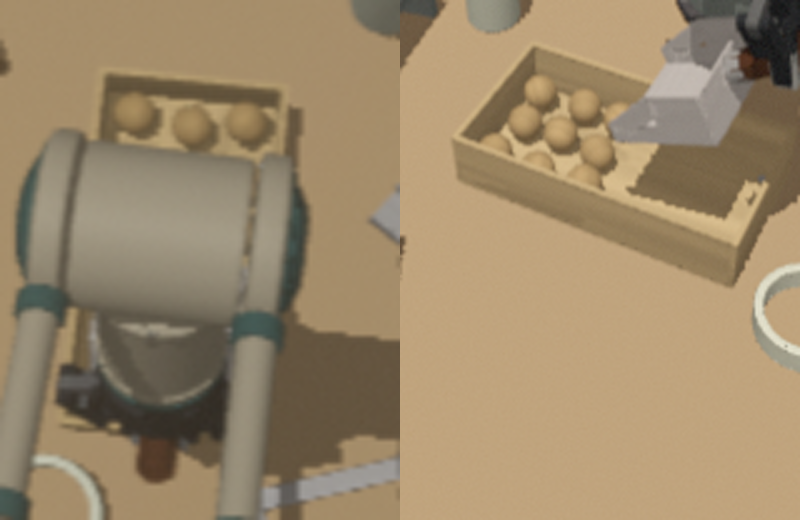

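arm_command(
  series=[
    {"dp":[0.105,-0.025,0.008],"angular":[0,0,0],"gripper":10},
    {"dp":[0.105,-0.025,0.008],"angular":[0,0,0],"gripper":10},
    {"dp":[0.105,-0.024,0.008],"angular":[0,0,0],"gripper":10},
    {"dp":[0.105,-0.024,0.008],"angular":[0,0,0],"gripper":10},
    {"dp":[0.105,-0.024,0.008],"angular":[0,0,0],"gripper":10},
    {"dp":[0.105,-0.024,0.008],"angular":[0,0,0],"gripper":10},
    {"dp":[0.105,-0.024,0.008],"angular":[0,0,0],"gripper":10},
    {"dp":[0,0,0],"angular":[0,0,0],"gripper":10},
  ],
)

```text
clock: 14.5
position: [0.4081, 0.0084, 0.0876]
ee_rot: [0.487, -0.407, 0.578, 0.513]
contact_force: [-2.3, 0.0, 8.7]
width: 0.0241
```

```bash
python3 - <<'E'
from h import *
st();lipnow();plan([(*lip(.03,0,.007,18),8),(*lip(.095,0,.007,10),12)])
E
```

```text
t 14.5 p [0.4081 0.0084 0.0876] q [-0.15  0.27  1.93  0.    1.13 -1.58] F [-2.3  0.   8.7] w 24.1
[[-0.194 -0.97   0.145]
 [ 0.03   0.142  0.989]
 [-0.981  0.196  0.001]]
lip in tray [-0.0163  0.0013  0.0002] lip world [ 0.537 -0.01   0.   ] yaw/pitch/roll [-8.3 23.  -0. ]
# turn deg 5.1  dist 0.039
 dp [-0.003, -0.041, -0.002] ang [-0.0, 0.0, -0.007]
 dp [-0.002, -0.041, -0.002] ang [-0.0, 0.0, -0.007]
 dp [-0.002, -0.041, -0.002] ang [-0.0, 0.0, -0.007]
 dp [-0.002, -0.041, -0.002] ang [-0.0, 0.0, -0.007]
 dp [-0.001, -0.041, -0.002] ang [-0.0, 0.0, -0.007]
 dp [-0.001, -0.041, -0.002] ang [-0.0, 0.0, -0.007]
 dp [-0.0, -0.041, -0.002] ang [-0.0, 0.0, -0.007]
 dp [0.0, -0.041, -0.002] ang [-0.0, 0.0, -0.007]
# turn deg 8.0  dist 0.059
 dp [0.009, -0.04, -0.0] ang [-0.0, -0.0, -0.007]
 dp [0.01, -0.04, -0.0] ang [-0.0, -0.0, -0.007]
 dp [0.01, -0.04, -0.0] ang [-0.0, -0.0, -0.007]
 dp [0.011, -0.04, -0.0] ang [-0.0, -0.0, -0.007]
 dp [0.011, -0.04, -0.0] ang [-0.0, -0.0, -0.007]
 dp [0.012, -0.039, -0.0] ang [-0.0, -0.0, -0.007]
 dp [0.012, -0.039, -0.0] ang [-0.0, -0.0, -0.007]
 dp [0.013, -0.039, -0.0] ang [-0.0, -0.0, -0.007]
 dp [0.013, -0.039, -0.0] ang [-0.0, -0.0, -0.007]
 dp [0.014, -0.039, -0.0] ang [-0.0, -0.0, -0.007]
 dp [0.014, -0.039, -0.0] ang [-0.0, -0.0, -0.007]
 dp [0.014, -0.038, -0.0] ang [-0.0, -0.0, -0.007]
```

```bash
python3 - <<'E'
from h import *
plan([(*lip(.03,0,.002,13),8)])
E
```

```text
# turn deg 10.1  dist 0.040
 dp [0.016, -0.038, -0.002] ang [-0.0, 0.0, -0.014]
 dp [0.017, -0.038, -0.002] ang [-0.0, 0.0, -0.014]
 dp [0.018, -0.038, -0.002] ang [-0.0, 0.0, -0.014]
 dp [0.018, -0.037, -0.002] ang [-0.0, 0.0, -0.014]
 dp [0.019, -0.037, -0.002] ang [-0.0, 0.0, -0.014]
 dp [0.02, -0.036, -0.002] ang [-0.0, 0.0, -0.014]
 dp [0.021, -0.036, -0.002] ang [-0.0, 0.0, -0.014]
 dp [0.022, -0.035, -0.002] ang [-0.0, 0.0, -0.014]
```

arm_command(
  series=[
    {"dp":[0.016,-0.038,-0.002],"angular":[0,0,-0.014],"gripper":10},
    {"dp":[0.017,-0.038,-0.002],"angular":[0,0,-0.014],"gripper":10},
    {"dp":[0.018,-0.038,-0.002],"angular":[0,0,-0.014],"gripper":10},
    {"dp":[0.018,-0.037,-0.002],"angular":[0,0,-0.014],"gripper":10},
    {"dp":[0.019,-0.037,-0.002],"angular":[0,0,-0.014],"gripper":10},
    {"dp":[0.02,-0.036,-0.002],"angular":[0,0,-0.014],"gripper":10},
    {"dp":[0.021,-0.036,-0.002],"angular":[0,0,-0.014],"gripper":10},
    {"dp":[0.022,-0.035,-0.002],"angular":[0,0,-0.014],"gripper":10},
  ],
)

```text
clock: 15.5
position: [0.3994, 0.0097, 0.0706]
ee_rot: [0.513, -0.436, 0.556, 0.488]
contact_force: [-10.2, 3.0, 13.6]
width: 0.0245
```

```bash
python3 - <<'E'
from h import *
st();lipnow();plan([(*lip(.07,0,.003,7),8)])
E
```

```text
t 15.5 p [0.3994 0.0097 0.0706] q [-0.15  0.23  2.04  0.    0.97 -1.58] F [-10.2   3.   13.6] w 24.5
[[-0.094 -0.985  0.145]
 [ 0.017  0.144  0.989]
 [-0.995  0.096  0.003]]
lip in tray [-0.0169  0.0015 -0.0032] lip world [ 0.536 -0.01  -0.003] yaw/pitch/roll [-8.3 17.2  0.1]
# turn deg 10.2  dist 0.079
 dp [0.013, -0.081, -0.002] ang [-0.0, 0.0, -0.014]
 dp [0.014, -0.08, -0.002] ang [-0.0, 0.0, -0.014]
 dp [0.016, -0.08, -0.002] ang [-0.0, 0.0, -0.014]
 dp [0.018, -0.08, -0.002] ang [-0.0, 0.0, -0.014]
 dp [0.02, -0.079, -0.002] ang [-0.0, 0.0, -0.014]
 dp [0.022, -0.079, -0.002] ang [-0.0, 0.0, -0.014]
 dp [0.023, -0.078, -0.002] ang [-0.0, 0.0, -0.014]
 dp [0.025, -0.078, -0.002] ang [-0.0, 0.0, -0.014]
```

```bash
python3 - <<'E'
from h import *
plan([(*lip(-.015,0,.006,21),2),(*lip(.04,0,.006,16),6)])
E
```

```text
# turn deg 3.8  dist 0.020
 dp [-0.078, -0.022, -0.007] ang [-0.001, 0.001, 0.021]
 dp [-0.079, -0.02, -0.007] ang [-0.001, 0.001, 0.021]
# turn deg 5.0  dist 0.050
 dp [0.006, -0.069, 0.0] ang [-0.0, -0.0, -0.009]
 dp [0.007, -0.069, 0.0] ang [-0.0, -0.0, -0.009]
 dp [0.008, -0.069, 0.0] ang [-0.0, -0.0, -0.009]
 dp [0.009, -0.069, 0.0] ang [-0.0, -0.0, -0.009]
 dp [0.01, -0.068, 0.0] ang [-0.0, -0.0, -0.009]
 dp [0.011, -0.068, 0.0] ang [-0.0, -0.0, -0.009]
```

arm_command(
  series=[
    {"dp":[-0.08,-0.02,-0.007],"angular":[0,0,0.021],"gripper":10},
    {"dp":[-0.08,-0.02,-0.007],"angular":[0,0,0.021],"gripper":10},
    {"dp":[0.005,-0.07,0],"angular":[0,0,-0.009],"gripper":10},
    {"dp":[0.006,-0.07,0],"angular":[0,0,-0.009],"gripper":10},
    {"dp":[0.007,-0.07,0],"angular":[0,0,-0.009],"gripper":10},
    {"dp":[0.008,-0.07,0],"angular":[0,0,-0.009],"gripper":10},
    {"dp":[0.009,-0.07,0],"angular":[0,0,-0.009],"gripper":10},
    {"dp":[0.01,-0.07,0],"angular":[0,0,-0.009],"gripper":10},
  ],
)

```text
clock: 16.5
position: [0.4555, 0.0, 0.0749]
ee_rot: [0.518, -0.441, 0.551, 0.483]
contact_force: [-0.5, -0.3, -3.7]
width: 0.0247
```

```bash
python3 - <<'E'
from h import *
st();lipnow();plan([(*lip(.07,0,.003,10),8)])
s=grab('side')
def crop(d,x,y,w,h,f): return cv2.resize(d['image'][y:y+h,x:x+w],None,fx=f,fy=f,interpolation=cv2.INTER_CUBIC)
cv2.imwrite('pics/c7.png',crop(s,240,190,160,120,4))
E
```

```text
t 16.5 p [0.4555 0.     0.0749] q [-0.15  0.29  1.93  0.    1.   -1.58] F [-0.5 -0.3 -3.7] w 24.7
[[-0.073 -0.987  0.145]
 [ 0.014  0.144  0.989]
 [-0.997  0.074  0.003]]
lip in tray [ 0.0415 -0.      0.0041] lip world [ 0.594 -0.02   0.004] yaw/pitch/roll [-8.3 16.   0.1]
# turn deg 6.0  dist 0.027
 dp [0.015, -0.024, -0.0] ang [-0.0, 0.0, -0.008]
 dp [0.015, -0.024, -0.0] ang [-0.0, 0.0, -0.008]
 dp [0.016, -0.024, -0.0] ang [-0.0, 0.0, -0.008]
 dp [0.016, -0.023, -0.0] ang [-0.0, 0.0, -0.008]
 dp [0.016, -0.023, -0.0] ang [-0.0, 0.0, -0.008]
 dp [0.017, -0.023, -0.0] ang [-0.0, 0.0, -0.008]
 dp [0.017, -0.023, -0.0] ang [-0.0, 0.0, -0.008]
 dp [0.017, -0.022, -0.0] ang [-0.0, 0.0, -0.008]
```

View pics/c7.png

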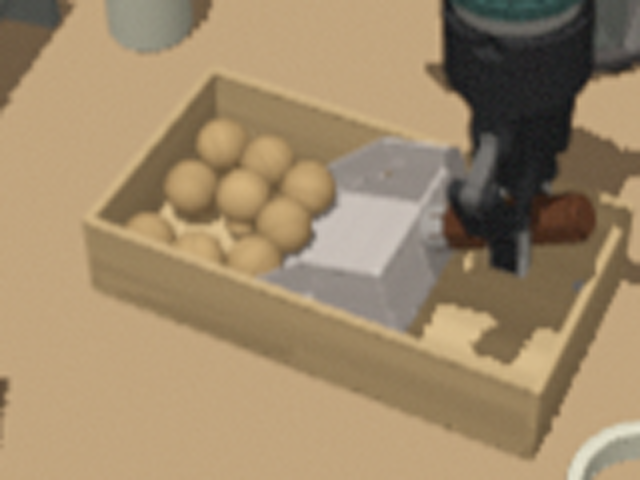

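```bash
python3 - <<'E'
from h import *
s=load('side');C=cloud(s)
P=[]
for v in range(244,255):
  for u in range(324,334): P.append(C[v,u])
P=np.array(P);c=P.mean(0);n=np.linalg.svd(P-c)[2][2];n*=np.sign(n[2]);print(c,n)
nt=Rt.inv().apply(n);print('pitch',np.degrees(np.arctan2(nt[0],nt[2])),'roll',np.degrees(np.arctan2(nt[1],nt[2])))
o,S=scoop_now('rel2.json');print('in model scoop frame',S.inv().apply(c-o))
print(Rt.inv().apply(world(s,[(308,256)])[0]-t0))
E
```

```text
[ 0.55648383 -0.02280316  0.02855593] [0.95714875 0.2888781  0.02038904]
pitch 88.71155933654131 roll 87.23160397986875
in model scoop frame [ 0.05705026 -0.00806786  0.01302856]
[0.03442305 0.03907515 0.03663272]
```

```bash
python3 - <<'E'
from h import *
for k in range(2):
    s=grab('side');C=cloud(s)
    m=np.zeros(C.shape[:2],np.uint8);q=np.array([[345,200],[405,213],[377,268],[305,253]])/4+[240,190]
    cv2.fillPoly(m,[q.round().astype(np.int32)],1)
    o,S=scoop_now('rel2.json');P=S.inv().apply(C[m>0]-o);P=P[np.abs(P[:,2])<.05]
    A=np.c_[P[:,0],np.ones(len(P))];b=P[:,2]
    for _ in range(5):
        x,*_r=np.linalg.lstsq(A,b,rcond=None);r=b-A@x;k_=np.abs(r)<2*np.std(r)+1e-4;A,b=A[k_],b[k_]
    print(len(P),len(b),x,np.std(r),'z at 10,50,100:',x[1]+x[0]*np.array([.01,.05,.1]))
    # handle end underside? lip edge world by pixels
E
```

```text
268 241 [0.00527451 0.00768808] 0.0010479014478289974 z at 10,50,100: [0.00774083 0.00795181 0.00821553]
269 244 [-0.00736748  0.0084595 ] 0.0011306061191939819 z at 10,50,100: [0.00838583 0.00809113 0.00772275]
```

```bash
python3 - <<'E'
from h import *
d=json.load(open('rel2.json'));d['t'][2]-=.005;json.dump(d,open('rel2.json','w'))
lipnow();plan([(*lip(.075,0,.006,8),8)])
E
```

```text
lip in tray [ 0.043  -0.0001  0.0091] lip world [ 0.595 -0.02   0.009] yaw/pitch/roll [-8.3 16.   0.1]
# turn deg 8.0  dist 0.034
 dp [0.022, -0.027, -0.0] ang [-0.0, 0.0, -0.011]
 dp [0.023, -0.027, -0.0] ang [-0.0, 0.0, -0.011]
 dp [0.023, -0.026, -0.0] ang [-0.0, 0.0, -0.011]
 dp [0.024, -0.026, -0.0] ang [-0.0, 0.0, -0.011]
 dp [0.024, -0.025, -0.0] ang [-0.0, 0.0, -0.011]
 dp [0.025, -0.025, -0.0] ang [-0.0, 0.0, -0.011]
 dp [0.025, -0.024, -0.0] ang [-0.0, 0.0, -0.011]
 dp [0.026, -0.024, -0.0] ang [-0.0, 0.0, -0.011]
```

arm_command(
  series=[
    {"dp":[0.045,-0.054,0],"angular":[0,0,-0.022],"gripper":10},
    {"dp":[0.046,-0.053,0],"angular":[0,0,-0.022],"gripper":10},
    {"dp":[0.048,-0.052,0],"angular":[0,0,-0.022],"gripper":10},
    {"dp":[0.05,-0.05,0],"angular":[0,0,-0.022],"gripper":10},
    {"dp":[0.01,-0.06,0],"angular":[0,0,0],"gripper":10},
    {"dp":[0,-0.06,0],"angular":[0,0,0],"gripper":10},
    {"dp":[0,-0.06,0],"angular":[0,0,0],"gripper":10},
    {"dp":[0,-0.06,0],"angular":[0,0,0],"gripper":10},
  ],
)

```text
clock: 17.65
position: [0.471, -0.0023, 0.0485]
ee_rot: [0.533, -0.462, 0.535, 0.465]
contact_force: [-16.7, 1.5, 13.0]
width: 0.0242
```

```bash
python3 - <<'E'
from h import *
st();lipnow();plan([(*lip(.105,0,.006,5),5)])
s=grab('side')
def crop(d,x,y,w,h,f): return cv2.resize(d['image'][y:y+h,x:x+w],None,fx=f,fy=f,interpolation=cv2.INTER_CUBIC)
cv2.imwrite('pics/c8.png',crop(s,240,190,160,120,4))
E
```

```text
t 17.65 p [ 0.471  -0.0023  0.0485] q [-0.15  0.31  1.98  0.    0.85 -1.58] F [-16.7   1.5  13. ] w 24.2
[[-0.005 -0.99   0.141]
 [ 0.001  0.141  0.99 ]
 [-1.     0.005  0.001]]
lip in tray [ 0.0628  0.0003 -0.0075] lip world [ 0.615 -0.023 -0.007] yaw/pitch/roll [-8.1 12.  -0. ]
# turn deg 7.0  dist 0.037
 dp [0.008, -0.061, -0.0] ang [0.0, -0.0, -0.016]
 dp [0.009, -0.061, -0.0] ang [0.0, -0.0, -0.016]
 dp [0.01, -0.06, -0.0] ang [0.0, -0.0, -0.016]
 dp [0.012, -0.06, -0.0] ang [0.0, -0.0, -0.016]
 dp [0.013, -0.06, -0.0] ang [0.0, -0.0, -0.016]
```

View pics/c8.png

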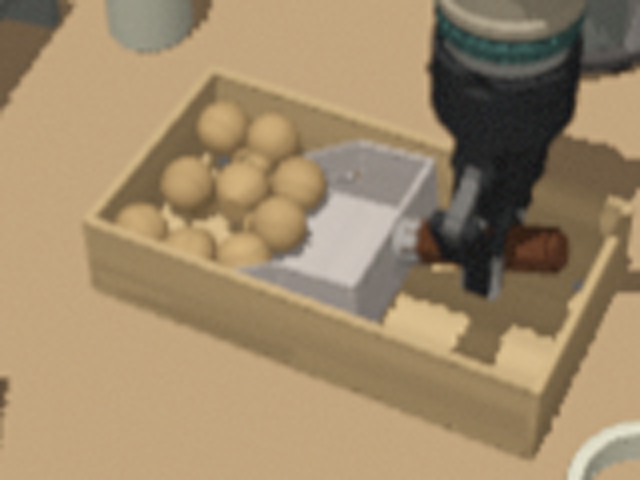

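Knobs are now packed near the far wall, and the scoop is pressing on the floor and blocked (16.7 N backward). I'll ease it up slightly and push harder.

arm_command(
  series=[
    {"dp":[-0.05,0,0],"angular":[0,0,0],"gripper":10},
    {"dp":[-0.02,-0.12,0],"angular":[0,0,0],"gripper":10},
    {"dp":[0,-0.14,0],"angular":[0,0,0],"gripper":10},
    {"dp":[0,-0.16,0],"angular":[0,0,0],"gripper":10},
    {"dp":[0,-0.16,0],"angular":[0,0,0],"gripper":10},
    {"dp":[0,-0.16,0],"angular":[0,0,0],"gripper":10},
    {"dp":[0,-0.1,0],"angular":[0,0,0],"gripper":10},
    {"dp":[0,0,0],"angular":[0,0,0],"gripper":10},
  ],
)

```text
clock: 18.7
position: [0.5271, -0.0095, 0.0515]
ee_rot: [0.508, -0.435, 0.557, 0.492]
contact_force: [-0.5, -1.3, 1.2]
width: 0.024
```

```bash
cat >> h.py <<'E'
def knobs(d,fn):
    """save crop and detect knobs as circles; print tray-frame xy at z .03"""
    pass
E
python3 - <<'E'
from h import *
st();lipnow()
s=grab('side');C=cloud(s);Q=Rt.inv().apply(C.reshape(-1,3)-t0).reshape(C.shape)
hsv=cv2.cvtColor(s['image'],cv2.COLOR_BGR2HSV)
# height map coarse in tray frame (mm): max z per 10mm cell
np.set_printoptions(linewidth=200)
H=np.zeros((15,28),int)
inn=(np.abs(Q[...,0])<.14)&(np.abs(Q[...,1])<.075)&(Q[...,2]<.15)&(Q[...,2]>0)
ix=((Q[...,0]+.14)*100).astype(int);iy=((.075-Q[...,1])*100).astype(int)
for a,b,z in zip(iy[inn],ix[inn],Q[...,2][inn]): H[min(a,14),min(b,27)]=max(H[min(a,14),min(b,27)],int(z*1000))
print(H[:,10:])
E
```

```text
t 18.7 p [ 0.5271 -0.0095  0.0515] q [-0.15  0.42  1.78 -0.    1.05 -1.58] F [-0.5 -1.3  1.2] w 24.0
[[-0.106 -0.985  0.137]
 [ 0.015  0.137  0.991]
 [-0.994  0.107  0.   ]]
lip in tray [ 0.1129  0.0016 -0.019 ] lip world [ 0.665 -0.029 -0.019] yaw/pitch/roll [-7.9 17.9 -0.1]
[[143 149 149 148  62  62  61  62  62  62  63  62  63  62  62  63  62  64]
 [149 149 149 149   0   0   0  67  68  67  66  62  71  66  49   0   0  63]
 [142 147 117 112   0   0  44  69  67  65  63  77  81  80  68   0   0  63]
 [121 148 103   0   0   0  43  69   0   0  66  81  81  80  74  69  69  62]
 [140 149 135   8   9   8  35  66  43  44  46  78  80  77  70  73  71  65]
 [149 148 126  67  66  65  63  66  54  50  47  46  42   0  68  70  70  61]
 [148   8   9  63  60  69  69  66  51  50  46  46  49  49  58  62   9  61]
 [147 148  83  79   9   8  36  67  43  47  45  46  50  51  44  58  53  61]
 [148 148   7  10   8   8  26  66   0   0   0  44  44   0  62  67  65  63]
 [149 102   8   6   9   9   8  66   0   0  44  75  79  82  70  68  67  61]
 [118  10   8   0   6   9   8  68   0  15  58  80  86  82  79  66  66  60]
 [131 134   8   0   0   0   0  67   0   0  59  80  82  83  78  11   8  61]
 [129 137   6   0   0   0   0   0  66  64  64  62  76  77  25  27   0  60]
 [148 146   0   0   0   0   0   0   0   0   0   0   0   0   0   0   0  61]
 [ 61  61  59   0   0   0   5   0   0  61  60  61  61  61  61  59  59  61]]
```

```bash
python3 - <<'E'
from h import *
s=load('side')
cv2.imwrite('pics/c9.png',cv2.resize(s['image'][185:305,240:400],None,fx=4.5,fy=4.5,interpolation=cv2.INTER_CUBIC))
E
```

```text
(no output)
```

View pics/c9.png

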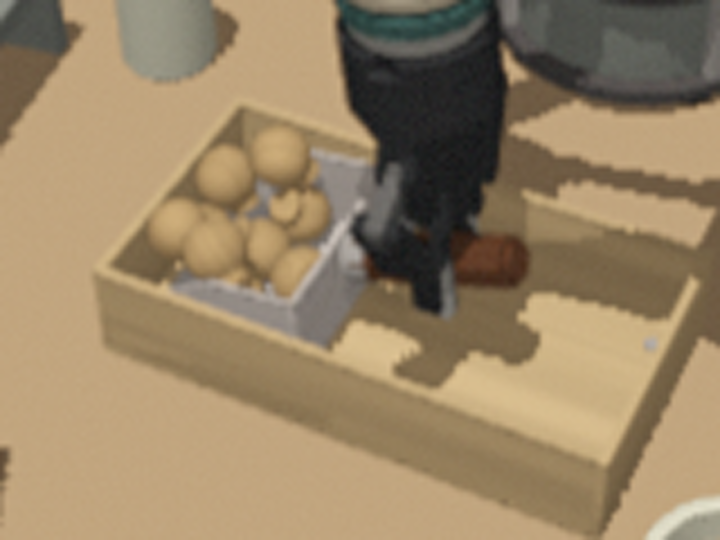

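```bash
python3 - <<'E'
from h import *
o,S=scoop_now('rel2.json');p,r=quat();piv=p-r.apply([.019,0,0])
for a in (9,11,12):
    S2=S*R.from_euler('y',-a,degrees=True);o2=piv+(S2*S.inv()).apply(o-piv)
    print(a,'lip',Rt.inv().apply(o2+S2.apply([.1,0,0])-t0).round(4),'back top',Rt.inv().apply(o2+S2.apply([0,0,.05])-t0).round(4))
    if a==11: keep=(S2,o2)
save_rel(*keep,fn='rel2.json');lipnow()
plan([(*lip(.105,0,.02,-6),8)])
E
```

```text
9 lip [0.1254 0.0016 0.0038] back top [0.0342 0.0012 0.0685]
11 lip [0.1276 0.0016 0.009 ] back top [0.0343 0.0012 0.0706]
12 lip [0.1286 0.0016 0.0117] back top [0.0342 0.0012 0.0716]
lip in tray [0.1276 0.0016 0.009 ] lip world [ 0.679 -0.031  0.009] yaw/pitch/roll [-7.9  6.8 -0.1]
# turn deg 12.8  dist 0.037
 dp [0.028, 0.027, -0.001] ang [0.0, -0.0, -0.018]
 dp [0.027, 0.027, -0.001] ang [0.0, -0.0, -0.018]
 dp [0.027, 0.028, -0.001] ang [0.0, -0.0, -0.018]
 dp [0.026, 0.029, -0.001] ang [0.0, -0.0, -0.018]
 dp [0.025, 0.03, -0.001] ang [0.0, -0.0, -0.018]
 dp [0.024, 0.03, -0.001] ang [0.0, -0.0, -0.018]
 dp [0.023, 0.031, -0.001] ang [0.0, -0.0, -0.018]
 dp [0.022, 0.032, -0.001] ang [0.0, -0.0, -0.018]
```

arm_command(
  series=[
    {"dp":[0.025,0.027,0],"angular":[0,0,-0.018],"gripper":10},
    {"dp":[0.025,0.027,0],"angular":[0,0,-0.018],"gripper":10},
    {"dp":[0.025,0.028,0],"angular":[0,0,-0.018],"gripper":10},
    {"dp":[0.024,0.029,0],"angular":[0,0,-0.018],"gripper":10},
    {"dp":[0.023,0.03,0],"angular":[0,0,-0.018],"gripper":10},
    {"dp":[0.022,0.03,0],"angular":[0,0,-0.018],"gripper":10},
    {"dp":[0.02,0.031,0],"angular":[0,0,-0.018],"gripper":10},
    {"dp":[0.02,0.032,0],"angular":[0,0,-0.018],"gripper":10},
  ],
)

```text
clock: 19.75
position: [0.5122, -0.0077, 0.0275]
ee_rot: [0.565, -0.501, 0.499, 0.426]
contact_force: [0.8, 0.5, -1.3]
width: 0.0241
```

```bash
cat >> h.py <<'E'
def hmap(n='side',lo=5):
    s=grab(n);C=cloud(s);Q=Rt.inv().apply(C.reshape(-1,3)-t0).reshape(C.shape)
    np.set_printoptions(linewidth=200);H=np.zeros((17,28),int)
    inn=(np.abs(Q[...,0])<.14)&(np.abs(Q[...,1])<.085)&(Q[...,2]<.25)&(Q[...,2]>0)
    ix=((Q[...,0]+.14)*100).astype(int);iy=((.085-Q[...,1])*100).astype(int)
    np.maximum.at(H,(iy[inn],ix[inn]),(Q[...,2][inn]*1000).astype(int));print(H[:,lo:])
E
python3 - <<'E'
from h import *
st();lipnow();hmap()
plan([(*lip(.095,0,.12,-8),8)])
E
```

```text
t 19.75 p [ 0.5122 -0.0077  0.0275] q [-0.15  0.33  2.04  0.    0.63 -1.59] F [ 0.8  0.5 -1.3] w 24.1
[[ 0.139 -0.981  0.138]
 [-0.019  0.137  0.99 ]
 [-0.99  -0.141  0.   ]]
lip in tray [0.1182 0.0012 0.0237] lip world [ 0.67  -0.03   0.024] yaw/pitch/roll [-7.9 -7.4 -0. ]
[[ 62  62  61  61  60  63  60  62  63  64  62  58  63  62  64  60  61  62  62  60  61  62  62]
 [ 63  63 124 127 126  62  61  62  63  61  62  62  62  63  63  62  62  62  63  61  64  62  64]
 [  0   0 127 131 130   0   0   0   0   0  57  59  59  61  63  60  57  70  65  43   0   0  65]
 [  0   0 133 136 121  87   0   0   0   0  56  58  57  59  60  60  76  77  75  64  52  42  63]
 [247 249 248 238 200  81   0   0   0   0  57  36  38  34  45  68  76  76  75  68  52  49  62]
 [249 248 248 249 248 204   7   9   7   8  57  44  45  45  50  66  72  74   0   0  55  47  62]
 [198 132 190 101 248 241 183  48  51  42  57  43  48  46  44  47  49   0   0   0  47   0  61]
 [ 67 132 102  66   9 239 203  60  58  57  55  36  43   0  44  50  52  49  53  54  50   0  61]
 [ 71 114  70  66   8   7 203  59  57  56  57   0   0   0  44  47
[... 533 characters left out ...]
0   0   0   6   7   5   0   0   0   0   0   0   0   0   0   0  60]
 [ 63  63  62  56  36   7   0   0  45  57  60  61  61  61  61  61  62  61  60  60  59  63  62]
 [  0   0   0   0   0   0   0   0   0   0   0   0   0   0   0   0   0   0   0   0   0   0   0]]
# turn deg 0.7  dist 0.097
 dp [-0.101, 0.009, -0.001] ang [0.0, -0.0, -0.001]
 dp [-0.101, 0.009, -0.001] ang [0.0, -0.0, -0.001]
 dp [-0.101, 0.009, -0.001] ang [0.0, -0.0, -0.001]
 dp [-0.101, 0.009, -0.001] ang [0.0, -0.0, -0.001]
 dp [-0.101, 0.008, -0.001] ang [0.0, -0.0, -0.001]
 dp [-0.101, 0.008, -0.001] ang [0.0, -0.0, -0.001]
 dp [-0.101, 0.008, -0.001] ang [0.0, -0.0, -0.001]
 dp [-0.101, 0.008, -0.001] ang [0.0, -0.0, -0.001]
```

```bash
python3 - <<'E'
from h import *
plan([(*lip(.072,0,.04,-13),8)])
E
```

```text
# turn deg 5.7  dist 0.045
 dp [-0.007, 0.046, -0.0] ang [0.0, -0.0, -0.008]
 dp [-0.008, 0.046, -0.0] ang [0.0, -0.0, -0.008]
 dp [-0.009, 0.046, -0.001] ang [0.0, -0.0, -0.008]
 dp [-0.009, 0.046, -0.001] ang [0.0, -0.0, -0.008]
 dp [-0.01, 0.046, -0.001] ang [0.0, -0.0, -0.008]
 dp [-0.01, 0.045, -0.001] ang [0.0, -0.0, -0.008]
 dp [-0.011, 0.045, -0.001] ang [0.0, -0.0, -0.008]
 dp [-0.011, 0.045, -0.001] ang [0.0, -0.0, -0.008]
```

arm_command(
  series=[
    {"dp":[-0.015,0.046,0],"angular":[0,0,-0.01],"gripper":10},
    {"dp":[-0.01,0.046,0],"angular":[0,0,-0.01],"gripper":10},
    {"dp":[-0.01,0.046,0],"angular":[0,0,-0.01],"gripper":10},
    {"dp":[-0.01,0.046,0],"angular":[0,0,-0.01],"gripper":10},
    {"dp":[-0.01,0.046,0],"angular":[0,0,-0.01],"gripper":10},
    {"dp":[-0.01,0.045,0],"angular":[0,0,-0.008],"gripper":10},
    {"dp":[-0.011,0.045,0],"angular":[0,0,-0.008],"gripper":10},
    {"dp":[-0.011,0.045,0],"angular":[0,0,-0.008],"gripper":10},
  ],
)

```text
clock: 20.8
position: [0.4638, -0.001, 0.0284]
ee_rot: [0.589, -0.53, 0.468, 0.391]
contact_force: [-0.6, 0.8, -3.7]
width: 0.0239
```

```bash
python3 - <<'E'
from h import *
st();lipnow();hmap()
plan([(*lip(.068,0,.13,-13),8)])
E
```

```text
t 20.8 p [ 0.4638 -0.001   0.0284] q [-0.16  0.24  2.23  0.01  0.41 -1.6 ] F [-0.6  0.8 -3.7] w 23.9
[[ 0.256 -0.957  0.138]
 [-0.035  0.133  0.99 ]
 [-0.966 -0.258  0.   ]]
lip in tray [0.0687 0.001  0.0438] lip world [ 0.621 -0.023  0.044] yaw/pitch/roll [ -7.9 -14.2  -0. ]
[[62 62 63 62 62 60 63 64 63 62 62 63 61 63 61 61 61 60 62 63 64 62 62]
 [63 63 63 62 62 62 64 62 63 62 62 63 63 62 62 63 62 64 64 63 63 63 63]
 [ 0  0  0  0  0 64 67 72 72 72 73 80 86 63 58 56  0  0  0  0  0  0 63]
 [ 0  0  0  0  0 66 66 69 70 73 84 91 92 91 68 68 61  0  0  0  0  0 62]
 [ 0  0  0  0  0 64 46 49  0 58 84 91 91 89 74 69 65  0  0  0  0  0 64]
 [47  8  6  8  8 65 51 54 55 63 81 88 89 82 72 73  0  8  8  8  9  8 63]
 [46 55 56 58 50 63 52 56 57 58 61 57  0 69 67 65  0  9  7  9  9  9 60]
 [64 65 65 62 64 64 47 54 54 56 65 65 65 72 72 69  0  0  8  8  8 10 62]
 [64 64 64 66 63 64  6 18  0 57 66 65 68 73 73 64  0  0  0  9  8  9 60]
 [ 0 59 58 61 58 65 20 21 21 56 59 58  0 31 65 59  0  0  8  6  7  9 62]
 [ 0  4  7  8  8 63  8 23 48 63 79 87 84 79 68 68 63  0  5  6  6  6 61]
 [ 0  0  0  0  0 63  0 24 53 60 82 89 88 85 69 70 67  0  7  6  6  7 61]
 [ 0  0  0  0  0 64 20 22 47 57 80 87 87 84 68 66  0  0  6  6  7  7 60]
 [ 0  0  0  0  9 64 66 67 71 73 71 81 31 31  0  0  0  0  5  6  7  8 61]
 [ 0  0  6 10  7  9  7  0  0  0  0  0  0  0  0  0  0  0  6  6  5  6 61]
 [ 0 52 60 61 61 61 61 62 61 62 60 60 60 62 61 61 61 61 60 61 64 62 62]
 [ 0  0  0  0  0  0  0  0  0  0  0  0  0  0  0  0  0  0  0  0 56  0  0]]
# turn deg 1.4  dist 0.089
 dp [-0.09, -0.023, -0.0] ang [0.0, 0.0, 0.002]
 dp [-0.09, -0.023, -0.0] ang [0.0, 0.0, 0.002]
 dp [-0.09, -0.023, -0.0] ang [0.0, 0.0, 0.002]
 dp [-0.09, -0.022, -0.0] ang [0.0, 0.0, 0.002]
 dp [-0.091, -0.022, -0.0] ang [0.0, 0.0, 0.002]
 dp [-0.091, -0.022, -0.0] ang [0.0, 0.0, 0.002]
 dp [-0.091, -0.022, -0.0] ang [0.0, 0.0, 0.002]
 dp [-0.091, -0.021, -0.0] ang [0.0, 0.0, 0.002]
```

All nine knobs are in the pan, two of them stacked on top. That's too full to carry safely, so I'll let the front few roll back into the tray by lowering the nose.

```bash
python3 - <<'E'
from h import *
plan([(*lip(.068,0,.022,0),8)])
E
```

```text
# turn deg 14.3  dist 0.018
 dp [-0.017, -0.005, -0.0] ang [0.0, -0.0, 0.02]
 dp [-0.018, -0.005, -0.0] ang [0.0, -0.0, 0.02]
 dp [-0.018, -0.004, -0.0] ang [0.0, -0.0, 0.02]
 dp [-0.018, -0.004, -0.0] ang [0.0, -0.0, 0.02]
 dp [-0.018, -0.003, -0.0] ang [0.0, -0.0, 0.02]
 dp [-0.018, -0.002, -0.0] ang [0.0, -0.0, 0.02]
 dp [-0.018, -0.002, -0.0] ang [0.0, -0.0, 0.02]
 dp [-0.018, -0.001, -0.0] ang [0.0, -0.0, 0.02]
```

arm_command(
  series=[
    {"dp":[-0.017,-0.005,0],"angular":[0,0,0.02],"gripper":10},
    {"dp":[-0.018,-0.005,0],"angular":[0,0,0.02],"gripper":10},
    {"dp":[-0.018,-0.004,0],"angular":[0,0,0.02],"gripper":10},
    {"dp":[-0.018,-0.004,0],"angular":[0,0,0.02],"gripper":10},
    {"dp":[-0.018,-0.003,0],"angular":[0,0,0.02],"gripper":10},
    {"dp":[-0.018,-0.002,0],"angular":[0,0,0.02],"gripper":10},
    {"dp":[-0.018,-0.002,0],"angular":[0,0,0.02],"gripper":10},
    {"dp":[-0.018,-0.001,0],"angular":[0,0,0.02],"gripper":10},
  ],
)

```text
clock: 21.85
position: [0.4646, -0.0012, 0.0469]
ee_rot: [0.535, -0.466, 0.531, 0.462]
contact_force: [0.3, 0.2, -2.8]
width: 0.0242
```

```bash
python3 - <<'E'
from h import *
st();lipnow();hmap()
plan([(*lip(.068,0,.022,5),4),(*lip(.06,0,.045,-13),4)])
E
```

```text
t 21.85 p [ 0.4646 -0.0012  0.0469] q [-0.15  0.3   2.01  0.    0.83 -1.59] F [ 0.3  0.2 -2.8] w 24.2
[[ 0.008 -0.99   0.138]
 [-0.001  0.138  0.99 ]
 [-1.    -0.008  0.   ]]
lip in tray [0.0684 0.0009 0.0221] lip world [ 0.621 -0.023  0.022] yaw/pitch/roll [-7.9  0.2 -0. ]
[[ 64  62  63  62  62  62  62  62  63  63  59  63  60  62  60  62  63  62  63  63  64  64  63]
 [146  64  61  62  63  62  63  64  62  62  63  62  63  63  63  62  63  62  65  61  63  62  62]
 [152 147   0   0   0  69  67  68  66  68  67  63  73  69  43   0   0   0   0   0   0   0  63]
 [155 138   0   0   0  69  67  66  66  60  64  73  78  80  73  48  42   0   0   0   0   0  62]
 [247 244   0   0   0  68  68  46   0  48  60  74  78  77  73  51  47   0   0   0   0   0  62]
 [245 246 249   7   8  68  67  53  53  47  55  70  74  76   0  54  43   7   8   7   8   7  63]
 [213 154 243 243  60  69  67  55  54  49  50  52   0   0   0  47  49   0   7   8   7   8  61]
 [  8  59 221 242  72  69  66  51  51  47  55  53   0  52  53  51   0   0   8   8   8   9  61]
 [ 83   9   8  70  73  68  69   0   0  52  55  55  39  52  56  51
[... 554 characters left out ...]
   0   0  35  25   0   0   5   8   6   7  62]
 [ 48   0   0   0   0  61  60  60  61  61  60  61  60  61  61  60  62  61  62  61  62  59  60]
 [  0   0   0   0   0   0   0   0   0   0   0   0   0   0   0   0   0   0   0   0   0   0   0]]
# turn deg 4.8  dist 0.013
 dp [-0.026, -0.002, -0.001] ang [0.001, -0.0, 0.013]
 dp [-0.026, -0.001, -0.001] ang [0.001, -0.0, 0.013]
 dp [-0.026, -0.001, -0.001] ang [0.001, -0.0, 0.013]
 dp [-0.026, -0.0, -0.001] ang [0.001, -0.0, 0.013]
# turn deg 18.0  dist 0.029
 dp [0.057, 0.021, -0.0] ang [-0.0, -0.0, -0.05]
 dp [0.055, 0.025, -0.0] ang [-0.0, -0.0, -0.05]
 dp [0.053, 0.03, -0.0] ang [-0.0, -0.0, -0.05]
 dp [0.051, 0.034, -0.0] ang [-0.0, -0.0, -0.05]
```

arm_command(
  series=[
    {"dp":[-0.03,-0.002,0],"angular":[0,0,0.017],"gripper":10},
    {"dp":[-0.03,0,0],"angular":[0,0,0.017],"gripper":10},
    {"dp":[-0.03,0,0],"angular":[0,0,0.017],"gripper":10},
    {"dp":[-0.03,0,0],"angular":[0,0,0.017],"gripper":10},
    {"dp":[0.055,0.02,0],"angular":[0,0,-0.05],"gripper":10},
    {"dp":[0.055,0.025,0],"angular":[0,0,-0.05],"gripper":10},
    {"dp":[0.05,0.03,0],"angular":[0,0,-0.05],"gripper":10},
    {"dp":[0.05,0.034,0],"angular":[0,0,-0.05],"gripper":10},
  ],
)

```text
clock: 22.9
position: [0.4634, -0.0013, 0.0372]
ee_rot: [0.586, -0.526, 0.473, 0.396]
contact_force: [6.3, -0.9, 1.2]
width: 0.0242
```

```bash
python3 - <<'E'
from h import *
st();lipnow();hmap()
plan([(*lip(.06,0,.045,-13),8)])
E
```

```text
t 22.9 p [ 0.4634 -0.0013  0.0372] q [-0.16  0.23  2.21  0.01  0.46 -1.6 ] F [ 6.3 -0.9  1.2] w 24.2
[[ 0.24  -0.961  0.139]
 [-0.033  0.135  0.99 ]
 [-0.97  -0.242  0.   ]]
lip in tray [0.0686 0.0005 0.0499] lip world [ 0.621 -0.023  0.05 ] yaw/pitch/roll [ -8.  -13.3  -0.1]
[[ 62  64  62  64  62  64  62  63  60  61  61  63  62  61  61  64  62  62  60  63  62  62  62]
 [ 63  63  63  62  63  62  63  62  62  62  62  61  63  61  62  64  64  63  64  63  63  62  63]
 [  0   0   0   0   0  72  77  74  78  81  80  78  71  69  65  60  64  71  68  63   0   0  62]
 [  0   0   0   0   0  72  74  76  78  81  75  74  72  68  72  63  65  70  68  66   0   0  63]
 [ 90   0   0   0   0  73  60  62  61   0   0  35  68  74  73  71  59  65  67  64   0   0  63]
 [ 57   8   7   7   8  72  60  64  62  57   0   0  68  74  73  63  33  38   0   0   0   0  62]
 [ 68  65  62  64  66  72  55  60   0   0  36  57  64  65  68  64   0  35   0   0   0   0  60]
 [177  72  72  72  70  72   7  26   0  32  35  66  70  71  62   0   0  10   6  21  33  31  62]
 [ 74  73  72  73  72  72  49  55  54  50  36  71  72  70  67  
[... 489 characters left out ...]
  38  38  35  61]
 [  0   0   0   7   7   9   7   0   0   0   0   0   0   0  52   0   0   7   6   5   0   0  62]
 [  0   0  63  62  62  61  60  61  61  61  60  60  61  62  60  61  60  61  60  61  59  61  62]
 [  0   0  59   0   0   0   0   0   0   0   0   0   0   0  56   0   0  55   0   0   0   0   0]]
# turn deg 0.6  dist 0.010
 dp [0.002, 0.01, 0.0] ang [0.0, -0.0, 0.001]
 dp [0.002, 0.01, 0.0] ang [0.0, -0.0, 0.001]
 dp [0.002, 0.01, 0.0] ang [0.0, -0.0, 0.001]
 dp [0.002, 0.01, 0.0] ang [0.0, -0.0, 0.001]
 dp [0.002, 0.01, 0.0] ang [0.0, -0.0, 0.001]
 dp [0.002, 0.01, 0.0] ang [0.0, -0.0, 0.001]
 dp [0.002, 0.01, -0.0] ang [0.0, -0.0, 0.001]
 dp [0.002, 0.01, -0.0] ang [0.0, -0.0, 0.001]
```

arm_command(
  series=[
    {"dp":[0,0.008,-0.02],"angular":[0,0,0],"gripper":10},
    {"dp":[0,0.008,-0.025],"angular":[0,0,0],"gripper":10},
    {"dp":[0,0.008,-0.025],"angular":[0,0,0],"gripper":10},
    {"dp":[0,0,-0.025],"angular":[0,0,0],"gripper":10},
    {"dp":[0,0,0],"angular":[0,0,0],"gripper":10},
    {"dp":[0,0,0],"angular":[0,0,0],"gripper":10},
    {"dp":[0,0,0],"angular":[0,0,0],"gripper":10},
    {"dp":[0,0,0],"angular":[0,0,0],"gripper":10},
  ],
)

```text
clock: 23.95
position: [0.4618, -0.0133, 0.038]
ee_rot: [0.589, -0.528, 0.47, 0.392]
contact_force: [1.8, 0.6, -1.7]
width: 0.0241
```

```bash
python3 - <<'E'
from h import *
st();lipnow();hmap()
s=load('side');cv2.imwrite('pics/c10.png',cv2.resize(s['image'][185:305,240:400],None,fx=4.5,fy=4.5,interpolation=cv2.INTER_CUBIC))
E
```

```text
t 23.95 p [ 0.4618 -0.0133  0.038 ] q [-0.19  0.22  2.22  0.03  0.45 -1.65] F [ 1.8  0.6 -1.7] w 24.1
[[ 0.251 -0.958  0.14 ]
 [-0.035  0.135  0.99 ]
 [-0.967 -0.253  0.001]]
lip in tray [ 0.0686 -0.0117  0.0525] lip world [ 0.619 -0.035  0.053] yaw/pitch/roll [ -8.  -13.9  -0. ]
[[ 60  64  64  63  61  62  63  62  63  62  64  61  63  63  62  63  62  62  63  60  62  61  63]
 [ 61  63  62  62  62  62  63  63  63  63  62  63  62  64  61  63  63  62  62  62  63  62  62]
 [  0   0   0   0   0   0   0   0   0   0   0   0   0   0   0  60  65  66  61   0   0   0  62]
 [  0   0   0   0   0  72  77  55  80  84  81  78  73  57  70  65  67  66  64   0   0   0  61]
 [  0   0   0   0   0  75  77  78  80  83  82  80  76  71  70  65  67  65   0   0   0   0  62]
 [  8   8   9   9   7  74  59  63  59  66  77  73  65   8   8  49  24   6   0   0   0   7  62]
 [  8   9   7   8   9  75  63  65  63  74  75  72  62   7  43  48   9  25   0   0   0   8  60]
 [ 59   8   9   7   7  75  61  63  64  68  68  69   0  43  46  46   0   5   8   0  33   9  61]
 [177  72  72  72  72  74  29   0  70  73  69  64   0  45  47  46   0   0   6  36  38  36  61]
 [ 75  75  74  75  73  75  48  57  70  69  69  59  40  43  46  46   0   5   8  37  39  39  61]
 [ 72  74  72  70  72  72  61  61  60  64  65   0  42  42  44  45   0   0   8  35  37  40  61]
 [  0   0   8   9   7  71  63  64  63  67  68  67  41  43  46  47   0   6  31  34  36  38  60]
 [  0   0   7   6   7  72  58  60  58  72  70  69  41  45  44  46   0   4  33  40  41  40  62]
 [  0   0   0   0   0  73  31   0  54  72  74  69  40  43  45  48   0   5  35  39  38  38  61]
 [  0   0   0   0   0  75  74  77  80  83  81  76  73  72  68  63   0   4  15  32   0   0  60]
 [  0  63  62  60  62  59  26  68  69  77   0  75  72   0  59  61  61  62  61  62  61  61  61]
 [  0   0   0   0   0   0   0   0   0   0   0   0   0   0   0   0   0   0   0   0   0   0   0]]
```

View pics/c10.png

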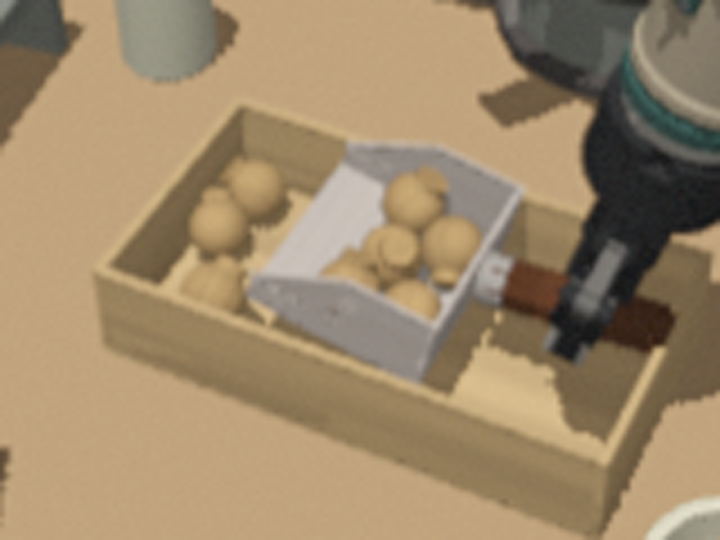

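Five knobs sit settled at the rear of the pan. The rest are in the tray's far half: two at right (255,185)/(218,225), and one leaning at left (215,290). Lifting now.

arm_command(
  series=[
    {"dp":[-0.05,-0.01,0],"angular":[0,0,0],"gripper":10},
    {"dp":[-0.08,-0.02,0],"angular":[0,0,0],"gripper":10},
    {"dp":[-0.11,-0.03,0],"angular":[0,0,0],"gripper":10},
    {"dp":[-0.15,-0.04,0],"angular":[0,0,0],"gripper":10},
    {"dp":[-0.18,-0.045,0],"angular":[0,0,0],"gripper":10},
    {"dp":[-0.18,-0.045,0],"angular":[0,0,0],"gripper":10},
    {"dp":[-0.18,-0.045,0],"angular":[0,0,0],"gripper":10},
    {"dp":[-0.12,-0.03,0],"angular":[0,0,0],"gripper":10},
  ],
)

```text
clock: 25.0
position: [0.4482, -0.0112, 0.1698]
ee_rot: [0.583, -0.523, 0.476, 0.4]
contact_force: [0.3, -0.5, -3.5]
width: 0.0237
```

```bash
python3 - <<'E'
from h import *
st();lipnow();hmap('side',0)
o,S=scoop_now('rel2.json');print('bowl pt',o+S.apply([.045,0,.025]))
E
```

```text
t 25.0 p [ 0.4482 -0.0112  0.1698] q [-0.19  0.01  2.02  0.02  0.88 -1.63] F [ 0.3 -0.5 -3.5] w 23.7
[[ 0.226 -0.964  0.137]
 [-0.032  0.133  0.991]
 [-0.974 -0.228 -0.   ]]
lip in tray [ 0.0551 -0.0112  0.1802] lip world [ 0.606 -0.033  0.18 ] yaw/pitch/roll [ -7.9 -12.5  -0.1]
[[ 61  62  61  61  61  63  61  62  61  62  60  62  63  62  61  62  61  63  63  61  62  61  61  62  61  62  63  60]
 [ 63  62  63  62  62  62  62  62  63  62  63  61  62  63  62  62  62  63  63  62  61  62  63  63  62  62  63  62]
 [ 62   0   0   0   0   0   0   0   0   0   0   0   0   0   0   0   0   0   0   0   0   0   0   0   0   0   0  62]
 [249 249 249   0   0   0   0   0 202 205 205 208 210 211 210 204 201 198 194 176   0   0  32   0   0   0   0  62]
 [241 243 244 236   0   0   0   0 203 203 205 207 209 211 206 205 201 194 192 181   0  38  41  39  31   0   0  62]
 [227 222 225 223   8   7   7   8 202 199 191 193   9 199 201 198   7   8   9   8   9  40  42  40  33   7   6  62]
 [249 247 198 199   9   8   8   9 202 201 193 194 190 203 205 201   8   9 173 174  11  35  38  37   0   7   9  61]
 [249 245 248 2
[... 481 characters left out ...]
2 201 192 193 188 195 194 190 170 172 174 174   7   7   6  28  36  35  34  61]
 [ 65   8   8   8   7   7  10   8 203 201 189 190 191 202 198 196 170 173 174 174   6   5   5  33  40  39  40  62]
 [ 63   9  10   9   9   9   8   8 203 201   8   7 198 202 203 196 169 172 175 175   6   5   7  30  38  40  37  61]
 [ 62   7   9   7  10   8   9   8 203 203 205 208 210 210 209 204 201 197 194 191   7   8   7   6  32  41   0  61]
 [ 62  63  62  63  62  63  64  63  61  62 192 204 207 178 199  31  33 194 190  39  40  39  43  43  44  49  61  62]
 [  1   0   0  58   0   0   0  59   0   0   0   0  57   0   0   0   0   0   0   0   0   0   0   0   0   0   0   0]]
bowl pt [ 0.54823987 -0.02504099  0.19487452]
```

```bash
python3 - <<'E'
from h import *
for n in('side','top'):
    s=grab(n);C=cloud(s);Q=Rt.inv().apply(C.reshape(-1,3)-t0)
    H=np.zeros((15,28),int);inn=(np.abs(Q[:,0])<.14)&(np.abs(Q[:,1])<.075)&(Q[:,2]<.055)&(Q[:,2]>.003)
    np.maximum.at(H,(((.075-Q[inn,1])*100).astype(int),((Q[inn,0]+.14)*100).astype(int)),(Q[inn,2]*1000).astype(int));print(n);print(H)
    # pan contents in scoop frame
    o,S=scoop_now('rel2.json');P=S.inv().apply(C.reshape(-1,3)-o);k=(P[:,0]>0)&(P[:,0]<.1)&(np.abs(P[:,1])<.055)&(np.abs(P[:,2]-.03)<.05)
    H=np.zeros((11,10),int);np.maximum.at(H,(((.055-P[k,1])*100).astype(int),(P[k,0]*100).astype(int)),(P[k,2]*1000).astype(int));print(H)
E
```

```text
side
[[53 52 54 53 54 52 52 54 50 50 54 44 52 53 52 54 54 53 52 53 51 54 53 49
  53 54 53 46]
 [ 0  0  0  0  0  0  0  0  0  0  0  0  0  0  0  0  0  0  0  0  0  0  0  0
   0  0  0 54]
 [ 0  0  0  0  0  0  0  0  0  0  0  0  0  0  0  0  0  0  0  0  0  0 34 30
   0  0  0 54]
 [42  0  0  0  0  0  0  0  0  0  0  0  0  0  0  0  0  0  0  0  0 36 41 37
  31  0  0 54]
 [ 0  8  7  8  7  8  8  8  9  7  8  8 29 29  8  8  8  9  8  8  7 37 40 41
  35 10  7 54]
 [ 0  7  8  7  7  7  9  7  9  9  8 37 41 38 32  8  9  8 10  8  9 34 38 38
   0  7  9 52]
 [ 0  8  8  8  7  9  8  7  9  9  8 42 43 40 34  8  9  9  8  8  9  8  9  0
   0 34  8 54]
 [37  8  8  9  9  8 10  8  8  8 27 36 40 38  0  9  8  9 10  8  8  9  7  7
  38 39 38 54]
 [ 0  8  8  8  9  8 11  8  8  9  8 32 29  0  0  9 11  8  8  9  8  9  8  7
  38 40 39 54]
 [ 0  7  8  8  8  9  9 10  8  8  9  8  0  0  7 10  8  8  7  8  7  7  6  7
  35 39 39 54]
 [ 0  7  7  8  7  8  9  8  9  9  9  8  8  8  8  7  7  7  6  8  5  8  5 20
  36 37 38 54]
 [ 0  8  9  7  9  8  9  8  8  8  9  9  8  9  8  9  6  7  5  6  7  7  6 33
  39 41 42 53]
 [ 0  9 10  8  8 11  8  8  
[... 1608 characters left out ...]
12  8 11  8  7  9  0  0  0  0  0  0  0  0  0  0  0 26
  40 38 38 52]
 [ 0  0  0  0  0  0 10 10  7 10 12 10  0  0  0  0  0  0  0  0  0  0  0 31
  38 42 39 52]
 [ 0  0  0  0  0  0 12  8  7  8  9 10  0  0  0  0  0  0  0  0  0  0  0  3
  35 39 37 51]
 [ 0  4  0  0  0  6 49 28 10 47 31 20  0  0  0  0  0  0  0  0 53  0  0 52
  34 18 53 54]]
[[46 49 48 46 45 43 39 32 24 14]
 [48 31 32 28 32 33 28  0  0  0]
 [48 33 34 29 33 36 34 18  0  0]
 [45 32 31 31 32 31 28  0  0  0]
 [48 22  2 33 35 38  0  0  0  0]
 [50 23 20 35 35 31  0  0  0  0]
 [46 33 29 26 31 27  2  0  0  0]
 [46 35 35 27 26 30 18  0  0  0]
 [46 31 33 26 35 34 27  0  0  0]
 [49 21  1 34 38 36 29  0  0  0]
 [44 43 47 47 47 44 37 32 27 18]]
```

Count agrees: five in the pan and four in the tray, nine in all. Carrying the load to the bowl.

```bash
cat >> h.py <<'E'
B=np.array([.495,-.309,0])
def lipw(P,yaw,pitch):
    S=scoopR(yaw,pitch);return tool(S,np.array(P)-S.apply([.1,0,0]),'rel2.json')
def lipb(d,z,yaw,pitch): return lipw(B+scoopR(yaw).apply([d,0,0])+[0,0,z],yaw,pitch)
E
python3 - <<'E'
from h import *
plan([(*lipw([.55,-.14,.25],-20,-13),8),(*lipb(-.04,.22,-35,-13),8)])
E
```

```text
# turn deg 12.1  dist 0.112
 dp [-0.079, 0.022, -0.084] ang [0.016, 0.004, -0.001]
 dp [-0.078, 0.019, -0.085] ang [0.016, 0.004, -0.001]
 dp [-0.078, 0.017, -0.086] ang [0.016, 0.004, -0.001]
 dp [-0.077, 0.015, -0.086] ang [0.016, 0.004, -0.001]
 dp [-0.077, 0.013, -0.087] ang [0.016, 0.004, -0.001]
 dp [-0.076, 0.01, -0.088] ang [0.016, 0.004, -0.001]
 dp [-0.076, 0.008, -0.089] ang [0.016, 0.004, -0.001]
 dp [-0.075, 0.006, -0.089] ang [0.016, 0.004, -0.001]
# turn deg 15.0  dist 0.132
 dp [0.023, 0.035, -0.131] ang [0.02, 0.005, -0.0]
 dp [0.025, 0.031, -0.132] ang [0.02, 0.005, -0.0]
 dp [0.026, 0.026, -0.133] ang [0.02, 0.005, -0.0]
 dp [0.027, 0.022, -0.134] ang [0.02, 0.005, -0.0]
 dp [0.028, 0.018, -0.134] ang [0.02, 0.005, -0.0]
 dp [0.029, 0.014, -0.134] ang [0.02, 0.005, -0.0]
 dp [0.03, 0.009, -0.134] ang [0.02, 0.005, -0.0]
 dp [0.031, 0.005, -0.134] ang [0.02, 0.005, -0.0]
```

arm_command(
  series=[
    {"dp":[-0.06,0.015,-0.05],"angular":[0.012,0.003,0],"gripper":10},
    {"dp":[-0.08,0.019,-0.085],"angular":[0.016,0.004,0],"gripper":10},
    {"dp":[-0.08,0.017,-0.09],"angular":[0.016,0.004,0],"gripper":10},
    {"dp":[-0.08,0.015,-0.1],"angular":[0.016,0.004,0],"gripper":10},
    {"dp":[-0.08,0.013,-0.1],"angular":[0.017,0.004,0],"gripper":10},
    {"dp":[-0.076,0.01,-0.1],"angular":[0.018,0.004,0],"gripper":10},
    {"dp":[-0.07,0.01,-0.105],"angular":[0.018,0.004,0],"gripper":10},
    {"dp":[-0.06,0.01,-0.11],"angular":[0.018,0.004,0],"gripper":10},
  ],
)

```text
clock: 26.15
position: [0.3936, -0.0961, 0.237]
ee_rot: [0.623, -0.465, 0.534, 0.333]
contact_force: [-0.1, -0.2, -2.9]
width: 0.024
```

```bash
python3 - <<'E'
from h import *
st();lipnow();plan([(*lipb(-.04,.22,-35,-13),8)])
E
```

```text
t 26.15 p [ 0.3936 -0.0961  0.237 ] q [-0.42 -0.12  1.96  0.01  1.08 -1.63] F [-0.1 -0.2 -2.9] w 24.0
[[ 0.208 -0.911  0.355]
 [-0.082  0.346  0.935]
 [-0.975 -0.224 -0.003]]
lip in tray [ 0.0093 -0.1386  0.2467] lip world [ 0.542 -0.153  0.247] yaw/pitch/roll [-20.8 -12.2  -0.2]
# turn deg 14.2  dist 0.120
 dp [0.024, 0.03, -0.119] ang [0.019, 0.004, -0.001]
 dp [0.025, 0.026, -0.12] ang [0.019, 0.004, -0.001]
 dp [0.026, 0.022, -0.12] ang [0.019, 0.004, -0.001]
 dp [0.027, 0.019, -0.121] ang [0.019, 0.004, -0.001]
 dp [0.028, 0.015, -0.121] ang [0.019, 0.004, -0.001]
 dp [0.028, 0.012, -0.121] ang [0.019, 0.004, -0.001]
 dp [0.029, 0.008, -0.121] ang [0.019, 0.004, -0.001]
 dp [0.03, 0.004, -0.121] ang [0.019, 0.004, -0.001]
```

arm_command(
  series=[
    {"dp":[0.01,0.03,-0.119],"angular":[0.019,0.004,0],"gripper":10},
    {"dp":[0.02,0.026,-0.12],"angular":[0.019,0.004,0],"gripper":10},
    {"dp":[0.026,0.022,-0.12],"angular":[0.019,0.004,0],"gripper":10},
    {"dp":[0.027,0.019,-0.121],"angular":[0.019,0.004,0],"gripper":10},
    {"dp":[0.028,0.015,-0.121],"angular":[0.019,0.004,0],"gripper":10},
    {"dp":[0.028,0.012,-0.12],"angular":[0.019,0.004,0],"gripper":10},
    {"dp":[0.029,0.008,-0.1],"angular":[0.016,0.004,0],"gripper":10},
    {"dp":[0.03,0.004,-0.07],"angular":[0.01,0.002,0],"gripper":10},
  ],
)

```text
clock: 27.15
position: [0.3315, -0.1938, 0.2122]
ee_rot: [0.66, -0.397, 0.585, 0.255]
contact_force: [-0.1, -0.5, -3.4]
width: 0.0243
```

```bash
python3 - <<'E'
from h import *
st();lipnow()
def pan(n):
    s=grab(n);C=cloud(s);o,S=scoop_now('rel2.json');P=S.inv().apply(C.reshape(-1,3)-o);k=(P[:,0]>0)&(P[:,0]<.1)&(np.abs(P[:,1])<.055)&(np.abs(P[:,2]-.03)<.05)
    H=np.zeros((11,10),int);np.maximum.at(H,(((.055-P[k,1])*100).astype(int),(P[k,0]*100).astype(int)),(P[k,2]*1000).astype(int));print(H)
pan('side');pan('top')
plan([(*lipb(-.035,.19,-35,5),7),(*lipb(-.03,.17,-35,43),9)])
E
```

```text
t 27.15 p [ 0.3315 -0.1938  0.2122] q [-0.74 -0.14  2.04  0.04  1.02 -1.72] F [-0.1 -0.5 -3.4] w 24.3
[[ 0.186 -0.801  0.569]
 [-0.129  0.554  0.822]
 [-0.974 -0.226  0.   ]]
lip in tray [-0.0512 -0.2803  0.2224] lip world [ 0.462 -0.284  0.222] yaw/pitch/roll [-34.7 -12.4  -0.1]
[[44 31 43 31 39 26 26 25  3 14]
 [44 30 29  0 30 35 28  0  0  0]
 [44 32 30 24 34 34 32  0  0  0]
 [45 27  0 32 34 29  0  0  0  0]
 [46  0 28 34 36 26  0  0  0  0]
 [45 22 24 34 35  0  0  0  0  0]
 [45 29 30 22  0  0  0  0  0  0]
 [45 31 30 24 30 27  0  0  0  0]
 [45 29  0 32 36 30 15  0  0  0]
 [45  0  0 31 35 33  0  0  0  0]
 [45 46 45 44 42 39 36 28 22 15]]
[[46 45 47 46 43 42 36 29 22 15]
 [45 31 31 24 31 29 28  0  0  0]
 [46 32 34 27 34 34 32  0  0  0]
 [45 31 28 31 31 30 27  0  0  0]
 [46 19 25 35 35 29 14  0  0  0]
 [46 17 20 33 36 27 15  0  0  0]
 [46 28 29 26 27 25  0  0  0  0]
 [45 31 33 27 22 29 16  0  0  0]
 [45 30 32 25 34 29 27  0  0  0]
 [45 16 23 31 35 33 23  0  0  0]
 [48 44 48 45 45 42 35 29 23 14]]
# turn deg 17.3  dist 0.019
 dp [-0.016, -0.016, -0.001] ang [0.001, -0.0, 0.027]
 dp [-0.016, -0.016, -0.001] ang [0.001, -0.0, 0.027]
 dp [-0.017, -0.015, -0.001] ang [0.001, -0.0, 0.027]
 dp [-0.018, -0.014, -0.001] ang [0.001, -0.0, 0.027]
 dp [-0.018, -0.013, -0.001] ang [0.001, -0.0, 0.027]
 dp [-0.019, -0.013, -0.001] ang [0.001, -0.0, 0.027]
 dp [-0.019, -0.012, -0.001] ang [0.001, -0.0, 0.027]
# turn deg 38.0  dist 0.091
 dp [-0.066, -0.052, 0.0] ang [0.0, 0.0, 0.047]
 dp [-0.07, -0.047, 0.0] ang [0.0, 0.0, 0.047]
 dp [-0.073, -0.041, 0.0] ang [0.0, 0.0, 0.047]
 dp [-0.076, -0.036, 0.0] ang [0.0, 0.0, 0.047]
 dp [-0.079, -0.03, 0.0] ang [0.0, 0.0, 0.047]
 dp [-0.081, -0.024, 0.0] ang [0.0, 0.0, 0.047]
 dp [-0.082, -0.018, 0.0] ang [0.0, 0.0, 0.047]
 dp [-0.083, -0.012, 0.0] ang [0.0, 0.0, 0.047]
 dp [-0.084, -0.006, 0.0] ang [0.0, 0.0, 0.047]
```

```bash
python3 - <<'E'
from h import *
plan([(*lipb(-.04,.175,-35,8),8),(*lipb(-.045,.150,-35,30),8),(*lipb(-.04,.150,-35,46),4)])
E
```

```text
# turn deg 20.3  dist 0.012
 dp [-0.007, -0.01, -0.001] ang [0.0, -0.0, 0.028]
 dp [-0.008, -0.009, -0.001] ang [0.0, -0.0, 0.028]
 dp [-0.008, -0.009, -0.001] ang [0.0, -0.0, 0.028]
 dp [-0.009, -0.009, -0.001] ang [0.0, -0.0, 0.028]
 dp [-0.009, -0.008, -0.001] ang [0.0, -0.0, 0.028]
 dp [-0.009, -0.008, -0.001] ang [0.0, -0.0, 0.028]
 dp [-0.01, -0.008, -0.001] ang [0.0, -0.0, 0.028]
 dp [-0.01, -0.007, -0.001] ang [0.0, -0.0, 0.028]
# turn deg 22.0  dist 0.037
 dp [-0.033, -0.02, 0.0] ang [0.0, 0.0, 0.031]
 dp [-0.034, -0.019, 0.0] ang [0.0, 0.0, 0.031]
 dp [-0.035, -0.017, 0.0] ang [0.0, 0.0, 0.031]
 dp [-0.035, -0.015, 0.0] ang [0.0, 0.0, 0.031]
 dp [-0.036, -0.014, 0.0] ang [0.0, 0.0, 0.031]
 dp [-0.037, -0.012, 0.0] ang [0.0, 0.0, 0.031]
 dp [-0.037, -0.01, 0.0] ang [0.0, 0.0, 0.031]
 dp [-0.038, -0.008, 0.0] ang [0.0, 0.0, 0.031]
# turn deg 16.0  dist 0.048
 dp [-0.093, -0.037, 0.0] ang [0.0, 0.0, 0.044]
 dp [-0.096, -0.03, 0.0] ang [0.0, 0.0, 0.044]
 dp [-0.097, -0.023, 0.0] ang [0.0, 0.0, 0.044]
 dp [-0.099, -0.017, 0.0] ang [0.0, 0.0, 0.044]
```

arm_command(
  series=[
    {"dp":[-0.008,-0.01,0],"angular":[0,0,0.028],"gripper":10},
    {"dp":[-0.008,-0.009,0],"angular":[0,0,0.028],"gripper":10},
    {"dp":[-0.008,-0.009,0],"angular":[0,0,0.028],"gripper":10},
    {"dp":[-0.009,-0.009,0],"angular":[0,0,0.028],"gripper":10},
    {"dp":[-0.009,-0.008,0],"angular":[0,0,0.028],"gripper":10},
    {"dp":[-0.009,-0.008,0],"angular":[0,0,0.028],"gripper":10},
    {"dp":[-0.01,-0.008,0],"angular":[0,0,0.028],"gripper":10},
    {"dp":[-0.01,-0.007,0],"angular":[0,0,0.028],"gripper":10},
  ],
)

```text
clock: 28.25
position: [0.341, -0.1969, 0.2223]
ee_rot: [0.605, -0.287, 0.645, 0.369]
contact_force: [0.2, 0.4, -2.5]
width: 0.024
```

arm_command(
  series=[
    {"dp":[-0.033,-0.02,0],"angular":[0,0,0.031],"gripper":10},
    {"dp":[-0.034,-0.019,0],"angular":[0,0,0.031],"gripper":10},
    {"dp":[-0.035,-0.017,0],"angular":[0,0,0.031],"gripper":10},
    {"dp":[-0.035,-0.015,0],"angular":[0,0,0.031],"gripper":10},
    {"dp":[-0.036,-0.014,0],"angular":[0,0,0.031],"gripper":10},
    {"dp":[-0.037,-0.012,0],"angular":[0,0,0.031],"gripper":10},
    {"dp":[-0.037,-0.01,0],"angular":[0,0,0.031],"gripper":10},
    {"dp":[-0.038,-0.008,0],"angular":[0,0,0.031],"gripper":10},
  ],
)

```text
clock: 29.25
position: [0.3707, -0.2129, 0.252]
ee_rot: [0.524, -0.162, 0.686, 0.479]
contact_force: [0.4, 0.4, -1.2]
width: 0.0244
```

```bash
python3 - <<'E'
from h import *
st();lipnow();plan([(*lipb(-.04,.155,-35,46),5)])
E
```

```text
t 29.25 p [ 0.3707 -0.2129  0.252 ] q [-0.66  0.34  1.48 -0.03  1.83 -1.64] F [ 0.4  0.4 -1.2] w 24.4
[[-0.399 -0.724  0.563]
 [ 0.28   0.489  0.826]
 [-0.873  0.488  0.007]]
lip in tray [-0.0399 -0.2767  0.1526] lip world [ 0.474 -0.282  0.153] yaw/pitch/roll [-34.   29.9   0.4]
# turn deg 16.1  dist 0.042
 dp [-0.068, -0.009, -0.012] ang [0.002, -0.0, 0.036]
 dp [-0.069, -0.005, -0.012] ang [0.002, -0.0, 0.036]
 dp [-0.069, -0.002, -0.012] ang [0.002, -0.0, 0.036]
 dp [-0.069, 0.002, -0.012] ang [0.002, -0.0, 0.036]
 dp [-0.069, 0.006, -0.012] ang [0.002, -0.0, 0.036]
```

Fz dropped by about 1 N, so knobs are leaving. Tilting further, with a shake.

arm_command(
  series=[
    {"dp":[-0.068,-0.009,-0.01],"angular":[0,0,0.036],"gripper":10},
    {"dp":[-0.069,-0.005,-0.01],"angular":[0,0,0.036],"gripper":10},
    {"dp":[-0.069,0,-0.01],"angular":[0,0,0.036],"gripper":10},
    {"dp":[-0.069,0,-0.01],"angular":[0,0,0.036],"gripper":10},
    {"dp":[-0.069,0.006,-0.01],"angular":[0,0,0.036],"gripper":10},
    {"dp":[0,0,0.06],"angular":[0,0,0],"gripper":10},
    {"dp":[0,0,-0.06],"angular":[0,0,0],"gripper":10},
    {"dp":[0,0,0],"angular":[0,0,0],"gripper":10},
  ],
)

```text
clock: 30.25
position: [0.398, -0.2354, 0.2819]
ee_rot: [0.455, -0.071, 0.7, 0.546]
contact_force: [0.1, 0.5, -2.1]
width: 0.0242
```

```bash
cat >> h.py <<'E'
def bmap(n):
    s=grab(n);C=cloud(s).reshape(-1,3)-B;H=np.zeros((24,24),int)
    k=(np.abs(C[:,0])<.12)&(np.abs(C[:,1])<.12)&(C[:,2]<.16)&(C[:,2]>.09)
    np.maximum.at(H,(((.12-C[k,0])*100).astype(int),((.12-C[k,1])*100).astype(int)),(C[k,2]*1000).astype(int));print(n,'bowl (rows +x->-x, cols +y->-y)');print(H)
def pan(n):
    s=grab(n);C=cloud(s);o,S=scoop_now('rel2.json');P=S.inv().apply(C.reshape(-1,3)-o);k=(P[:,0]>0)&(P[:,0]<.1)&(np.abs(P[:,1])<.055)&(np.abs(P[:,2]-.03)<.05)
    H=np.zeros((11,10),int);np.maximum.at(H,(((.055-P[k,1])*100).astype(int),(P[k,0]*100).astype(int)),(P[k,2]*1000).astype(int));print(n,'pan');print(H)
E
python3 - <<'E'
from h import *
np.set_printoptions(linewidth=200)
st();lipnow();pan('side');pan('top');bmap('side')
E
```

```text
t 30.25 p [ 0.398  -0.2354  0.2819] q [-0.66  0.52  1.25 -0.04  2.15 -1.65] F [ 0.1  0.5 -2.1] w 24.2
[[-0.576 -0.596  0.559]
 [ 0.397  0.393  0.829]
 [-0.714  0.7    0.011]]
lip in tray [-0.0366 -0.2807  0.1532] lip world [ 0.477 -0.287  0.153] yaw/pitch/roll [-33.3  45.1   0.8]
side pan
[[41 38 42 40 32 41 32 21  0  5]
 [33  0  0  0  0  0  0  0  0  0]
 [37  0  0  0  0  0  0  0  0  0]
 [41  0  0  0  0  0  0  0  0  0]
 [43  0  0  0  0  0  0  0  0  0]
 [13  0  0  0  0  0  0  0  0  0]
 [ 0  0  0  0  0  0  0  0  0  0]
 [11  0  0  0  0  0  0  0  0  0]
 [13  0  0  0  0  0  0  0  0  0]
 [25  0  0  0  0  0  0  0  0  0]
 [19  0  0  0  0  0  0  0  0  0]]
top pan
[[45 45 44 43 45  0  0  0  0  0]
 [42  0  0  0  0  0  0  0  0  0]
 [24  0  0  0  0  0  0  0  0  0]
 [23  0  0  0  0  0  0  0  0  0]
 [ 0  0  0  0  0  0  0  0  0  0]
 [ 0  0  0  0  0  0  0  0  0  0]
 [ 0  0  0  0  0  0  0  0  0  0]
 [ 0  0  0  0  0  0  0  0  0  0]
 [ 0  0  0  0  0  0  0  0  0  0]
 [ 0  0  0  0  0  0  0  0  0  0]
 [ 0  0  0  0  0  0  0  0  0  0]]
side bowl (rows +x->-x, cols +y->-y)
[[  0   0   0   0   0   0   0   0   0
[... 1639 characters left out ...]
0   0]
 [  0   0 159 158 141 113  90   0   0   0   0   0   0 101 101 124 128 127 120   0   0   0   0   0]
 [  0   0   0 159 157 142 107   0   0   0   0   0   0   0 101 102 122 126 132   0   0   0   0   0]
 [  0   0   0   0 159 157 143 127  90   0   0   0 119 117 120 148 148 147   0   0   0   0   0   0]
 [  0   0   0   0   0 155 158 145 133 144 147 147 146 147 148 148 158 154   0   0   0   0   0   0]
 [  0   0   0   0   0   0 159 154 159 149 143 148 151 158 158 158 156   0   0   0   0   0   0   0]
 [  0   0   0   0   0   0   0   0   0   0 152   0 157   0   0   0   0   0   0   0   0   0   0   0]
 [  0   0   0   0   0   0   0   0   0   0   0   0   0   0   0   0   0   0   0   0   0   0   0   0]]
```

Pan empty, and the knobs show up in the bowl. Withdrawing the scoop.

```bash
python3 - <<'E'
from h import *
plan([(*lipb(-.07,.25,-35,30),4),(*lipw([.50,-.15,.27],-25,0),6),(*lipw([.56,.10,.22],0,0),6),(*lipw([.569,.321,.12],24,0),8)])
E
```

```text
# turn deg 15.2  dist 0.099
 dp [0.005, 0.206, -0.006] ang [0.003, -0.001, -0.042]
 dp [-0.008, 0.206, -0.007] ang [0.003, -0.001, -0.042]
 dp [-0.022, 0.205, -0.008] ang [0.003, -0.001, -0.042]
 dp [-0.036, 0.203, -0.009] ang [0.003, -0.001, -0.042]
# turn deg 31.6  dist 0.129
 dp [0.1, 0.02, 0.147] ang [-0.018, 0.005, -0.055]
 dp [0.097, 0.025, 0.148] ang [-0.018, 0.005, -0.055]
 dp [0.094, 0.029, 0.15] ang [-0.018, 0.005, -0.055]
 dp [0.09, 0.032, 0.151] ang [-0.018, 0.005, -0.055]
 dp [0.086, 0.036, 0.153] ang [-0.018, 0.005, -0.055]
 dp [0.081, 0.039, 0.154] ang [-0.018, 0.005, -0.055]
# turn deg 25.0  dist 0.195
 dp [0.069, 0.052, 0.257] ang [-0.046, -0.001, 0.0]
 dp [0.069, 0.033, 0.26] ang [-0.046, -0.001, 0.0]
 dp [0.07, 0.014, 0.262] ang [-0.046, -0.001, 0.0]
 dp [0.07, -0.005, 0.262] ang [-0.046, -0.001, 0.0]
 dp [0.07, -0.024, 0.261] ang [-0.046, -0.001, 0.0]
 dp [0.07, -0.043, 0.259] ang [-0.046, -0.001, 0.0]
# turn deg 24.0  dist 0.187
 dp [0.105, -0.022, 0.163] ang [-0.033, -0.0, 0.0]
 dp [0.105, -0.031, 0.162] ang [-0.033, -0.0, 0.0]
 dp [0.105, -0.039, 0.16] ang [-0.033, -0.0, 0.0]
 dp [0.105, -0.047, 0.158] ang [-0.033, -0.0, 0.0]
 dp [0.105, -0.056, 0.155] ang [-0.033, -0.0, 0.0]
 dp [0.105, -0.064, 0.152] ang [-0.033, -0.0, 0.0]
 dp [0.105, -0.072, 0.148] ang [-0.033, -0.0, 0.0]
 dp [0.105, -0.079, 0.144] ang [-0.033, -0.0, 0.0]
```

arm_command(
  series=[
    {"dp":[0,0.206,0],"angular":[0,0,-0.03],"gripper":10},
    {"dp":[-0.01,0.206,0],"angular":[0,0,-0.042],"gripper":10},
    {"dp":[-0.025,0.205,0],"angular":[0,0,-0.042],"gripper":10},
    {"dp":[-0.036,0.203,0],"angular":[0,0,-0.042],"gripper":10},
    {"dp":[0,0,0],"angular":[0,0,0],"gripper":10},
    {"dp":[0,0,0],"angular":[0,0,0],"gripper":10},
    {"dp":[0,0,0],"angular":[0,0,0],"gripper":10},
    {"dp":[0,0,0],"angular":[0,0,0],"gripper":10},
  ],
)

```text
clock: 31.4
position: [0.3371, -0.195, 0.3511]
ee_rot: [0.519, -0.157, 0.685, 0.486]
contact_force: [-0.8, -0.0, -2.3]
width: 0.0242
```

```bash
python3 - <<'E'
from h import *
np.set_printoptions(linewidth=200)
st();lipnow();pan('side');bmap('side');bmap('top')
plan([(*lipw([.50,-.15,.27],-25,5),8)])
E
```

```text
t 31.4 p [ 0.3371 -0.195   0.3511] q [-0.67  0.24  1.38 -0.03  2.05 -1.66] F [-0.8 -0.  -2.3] w 24.2
[[-0.411 -0.72   0.559]
 [ 0.29   0.479  0.829]
 [-0.864  0.503  0.012]]
lip in tray [-0.0769 -0.2621  0.2495] lip world [ 0.439 -0.263  0.249] yaw/pitch/roll [-33.6  30.9   0.7]
side pan
[[43 42 39 38 42 36 33 21 20 12]
 [38  0  0  0  0  0  0  0  0  0]
 [42  0  0  0  0  0  0  0  0  0]
 [ 0  0  0  0  0  0  0  0  0  0]
 [43  0  0  0  0  0  0  0  0  0]
 [ 0  0  0  0  0  0  0  0  0  0]
 [ 0  0  0  0  0  0  0  0  0  0]
 [ 0  0  0  0  0  0  0  0  0  0]
 [ 0  0  0  0  0  0  0  0  0  0]
 [ 0  0  0  0  0  0  0  0  0  0]
 [ 0  0  0 43 42 37  0  0  0  0]]
side bowl (rows +x->-x, cols +y->-y)
[[  0   0   0   0   0   0   0   0   0   0   0   0   0   0   0   0   0   0   0   0   0   0   0   0]
 [  0   0   0   0   0   0   0   0   0   0   0   0   0   0   0   0   0   0   0   0   0   0   0   0]
 [  0   0   0   0   0   0   0 155   0 156 157 159 156 158 159 155   0   0   0   0   0   0   0   0]
 [  0   0   0   0   0   0 157 151 110 147 135 135 133 140 154 157 158 157   0   0   0   0   0   0]
 [  0   0   0 
[... 4135 characters left out ...]
   0   0   0   0   0   0   0   0   0   0   0]
 [  0   0   0   0   0   0   0   0   0   0   0   0   0   0   0   0   0   0   0   0   0   0   0   0]
 [  0   0   0   0   0   0   0   0   0   0   0   0   0   0   0   0   0   0   0   0   0   0   0   0]]
# turn deg 27.4  dist 0.121
 dp [0.063, 0.015, 0.108] ang [-0.012, 0.005, -0.036]
 dp [0.061, 0.017, 0.109] ang [-0.012, 0.005, -0.036]
 dp [0.059, 0.018, 0.11] ang [-0.012, 0.005, -0.036]
 dp [0.058, 0.019, 0.11] ang [-0.012, 0.005, -0.036]
 dp [0.056, 0.02, 0.111] ang [-0.012, 0.005, -0.036]
 dp [0.054, 0.021, 0.112] ang [-0.012, 0.005, -0.036]
 dp [0.052, 0.022, 0.113] ang [-0.012, 0.005, -0.036]
 dp [0.05, 0.023, 0.113] ang [-0.012, 0.005, -0.036]
```

All five knobs are in the bowl. Carrying the empty scoop back to the bench.

arm_command(
  series=[
    {"dp":[0.063,0.015,0.11],"angular":[-0.012,0.005,-0.036],"gripper":10},
    {"dp":[0.061,0.017,0.11],"angular":[-0.012,0.005,-0.036],"gripper":10},
    {"dp":[0.059,0.018,0.11],"angular":[-0.012,0.005,-0.036],"gripper":10},
    {"dp":[0.058,0.019,0.11],"angular":[-0.012,0.005,-0.036],"gripper":10},
    {"dp":[0.056,0.02,0.13],"angular":[-0.012,0.005,-0.036],"gripper":10},
    {"dp":[0.054,0.021,0.14],"angular":[-0.012,0.005,-0.036],"gripper":10},
    {"dp":[0.052,0.022,0.16],"angular":[-0.012,0.005,-0.036],"gripper":10},
    {"dp":[0.05,0.023,0.18],"angular":[-0.012,0.005,-0.036],"gripper":10},
  ],
)

```text
clock: 32.55
position: [0.3692, -0.065, 0.3033]
ee_rot: [0.58, -0.361, 0.61, 0.401]
contact_force: [-0.5, -0.2, -3.0]
width: 0.024
```

```bash
python3 - <<'E'
from h import *
st();lipnow();plan([(*lipw([.56,.15,.22],5,0),8)])
E
```

```text
t 32.55 p [ 0.3692 -0.065   0.3033] q [-0.36 -0.03  1.69  0.    1.55 -1.5 ] F [-0.5 -0.2 -3. ] w 24.0
[[-0.066 -0.906  0.418]
 [ 0.026  0.417  0.908]
 [-0.997  0.071 -0.004]]
lip in tray [-0.026  -0.1207  0.2661] lip world [ 0.51  -0.13   0.266] yaw/pitch/roll [-24.7   4.8  -0.3]
# turn deg 30.1  dist 0.213
 dp [0.065, 0.051, 0.206] ang [-0.041, 0.001, -0.007]
 dp [0.064, 0.038, 0.208] ang [-0.041, 0.001, -0.007]
 dp [0.063, 0.025, 0.211] ang [-0.041, 0.001, -0.007]
 dp [0.063, 0.012, 0.212] ang [-0.041, 0.001, -0.007]
 dp [0.062, -0.001, 0.212] ang [-0.041, 0.001, -0.007]
 dp [0.062, -0.014, 0.212] ang [-0.041, 0.001, -0.007]
 dp [0.062, -0.027, 0.211] ang [-0.041, 0.001, -0.007]
 dp [0.062, -0.04, 0.209] ang [-0.041, 0.001, -0.007]
```

arm_command(
  series=[
    {"dp":[0.065,0.05,0.21],"angular":[-0.041,0,-0.007],"gripper":10},
    {"dp":[0.064,0.038,0.21],"angular":[-0.041,0,-0.007],"gripper":10},
    {"dp":[0.063,0.025,0.21],"angular":[-0.041,0,-0.007],"gripper":10},
    {"dp":[0.063,0.012,0.21],"angular":[-0.041,0,-0.007],"gripper":10},
    {"dp":[0.062,0,0.21],"angular":[-0.041,0,-0.007],"gripper":10},
    {"dp":[0.062,-0.014,0.21],"angular":[-0.041,0,-0.007],"gripper":10},
    {"dp":[0.062,-0.027,0.21],"angular":[-0.041,0,-0.007],"gripper":10},
    {"dp":[0.062,-0.04,0.21],"angular":[-0.041,0,-0.007],"gripper":10},
  ],
)

```text
clock: 33.55
position: [0.3975, 0.1436, 0.2414]
ee_rot: [0.479, -0.524, 0.469, 0.525]
contact_force: [0.4, 0.2, -1.8]
width: 0.0236
```

```bash
python3 - <<'E'
from h import *
st();lipnow();plan([(*lipw([.569,.321,.05],22,0),8)])
E
```

```text
t 33.55 p [0.3975 0.1436 0.2414] q [ 0.17  0.03  1.79  0.01  1.32 -1.5 ] F [ 0.4  0.2 -1.8] w 23.6
[[ 0.008 -0.995 -0.1  ]
 [ 0.011 -0.1    0.995]
 [-1.    -0.009  0.01 ]]
lip in tray [-0.0233  0.1722  0.2168] lip world [0.554 0.16  0.217] yaw/pitch/roll [5.8 0.2 0.5]
# turn deg 16.2  dist 0.207
 dp [0.176, -0.037, 0.118] ang [-0.023, 0.0, -0.0]
 dp [0.176, -0.041, 0.117] ang [-0.023, 0.0, -0.0]
 dp [0.176, -0.045, 0.116] ang [-0.023, 0.0, -0.0]
 dp [0.176, -0.049, 0.114] ang [-0.023, 0.0, -0.0]
 dp [0.175, -0.053, 0.112] ang [-0.023, 0.0, -0.0]
 dp [0.175, -0.057, 0.111] ang [-0.023, 0.0, -0.0]
 dp [0.175, -0.061, 0.109] ang [-0.023, 0.0, -0.0]
 dp [0.175, -0.065, 0.106] ang [-0.023, 0.0, -0.0]
```

arm_command(
  series=[
    {"dp":[0.14,-0.037,0.12],"angular":[-0.023,0,0],"gripper":10},
    {"dp":[0.17,-0.041,0.12],"angular":[-0.023,0,0],"gripper":10},
    {"dp":[0.176,-0.045,0.116],"angular":[-0.023,0,0],"gripper":10},
    {"dp":[0.176,-0.049,0.114],"angular":[-0.023,0,0],"gripper":10},
    {"dp":[0.175,-0.053,0.112],"angular":[-0.023,0,0],"gripper":10},
    {"dp":[0.175,-0.057,0.11],"angular":[-0.023,0,0],"gripper":10},
    {"dp":[0.175,-0.061,0.11],"angular":[-0.023,0,0],"gripper":10},
    {"dp":[0.175,-0.065,0.106],"angular":[-0.023,0,0],"gripper":10},
  ],
)

```text
clock: 34.55
position: [0.4173, 0.2667, 0.0725]
ee_rot: [0.391, -0.587, 0.389, 0.592]
contact_force: [-0.4, 0.2, -2.7]
width: 0.0244
```

```bash
python3 - <<'E'
from h import *
st();lipnow();o,S=scoop_now('rel2.json');print(o)
# measured rim heights via clouds, in model scoop frame: check back wall top(50) & side
for n in ('side','top'):
    C=cloud(grab(n)).reshape(-1,3);P=S.inv().apply(C-o)
    k=(np.abs(P[:,0]-.05)<.035)&(np.abs(P[:,1])<.04)&(np.abs(P[:,2])<.02);Q=P[k];print(n,k.sum(),np.linalg.lstsq(np.c_[Q[:,0],Q[:,1],np.ones(len(Q))],Q[:,2],rcond=None)[0].round(4))
e=S.as_euler('ZYX',degrees=True);plan([(*lipw(o+S.apply([.1,0,0])-[0,0,o[2]-.012],e[0],0),5)])
E
```

```text
t 34.55 p [0.4173 0.2667 0.0725] q [ 0.42  0.31  1.91  0.01  0.93 -1.56] F [-0.4  0.2 -2.7] w 24.4
[[-0.005 -0.92  -0.392]
 [ 0.006 -0.392  0.92 ]
 [-1.     0.002  0.007]]
lip in tray [-0.0396  0.3403  0.0461] lip world [0.562 0.328 0.046] yaw/pitch/roll [23.1  0.8  0.3]
[0.46974501 0.28917025 0.04757157]
side 1526 [-0.028   0.0146 -0.0023]
top 356 [-0.0302 -0.0065 -0.0049]
# turn deg 1.1  dist 0.037
 dp [0.061, -0.002, -0.001] ang [-0.0, 0.001, -0.002]
 dp [0.061, -0.001, -0.001] ang [-0.0, 0.001, -0.002]
 dp [0.061, -0.001, -0.001] ang [-0.0, 0.001, -0.002]
 dp [0.061, -0.001, -0.001] ang [-0.0, 0.001, -0.002]
 dp [0.061, -0.001, -0.001] ang [-0.0, 0.001, -0.002]
```

arm_command(
  series=[
    {"dp":[0.065,-0.002,0],"angular":[0,0,-0.006],"gripper":10},
    {"dp":[0.065,-0.002,0],"angular":[0,0,-0.006],"gripper":10},
    {"dp":[0.065,-0.002,0],"angular":[0,0,-0.005],"gripper":10},
    {"dp":[0.065,-0.002,0],"angular":[0,0,-0.005],"gripper":10},
    {"dp":[0.06,0,0],"angular":[0,0,-0.005],"gripper":10},
    {"dp":[0.015,0,0],"angular":[0,0,0],"gripper":10},
    {"dp":[0,0,0],"angular":[0,0,0],"gripper":10},
    {"dp":[0,0,0],"angular":[0,0,0],"gripper":10},
  ],
)

```text
clock: 35.65
position: [0.4177, 0.2661, 0.0301]
ee_rot: [-0.404, 0.595, -0.377, -0.583]
contact_force: [-0.1, -0.0, -1.6]
width: 0.0245
```

```bash
python3 - <<'E'
from h import *
st()
for n in ('side','top'):
    C=cloud(grab(n)).reshape(-1,3);o,S=scoop_now('rel2.json');P=S.inv().apply(C-o)
    k=(np.abs(P[:,0]-.05)<.035)&(np.abs(P[:,1])<.04)&(np.abs(P[:,2])<.02);Q=C[k]-o*[1,1,0];print(n,k.sum(),np.linalg.lstsq(np.c_[Q[:,0],Q[:,1],np.ones(len(Q))],Q[:,2],rcond=None)[0].round(4), Q[:,2].mean())
E
```

```text
t 35.65 p [0.4177 0.2661 0.0301] q [ 0.42  0.35  1.99  0.01  0.77 -1.55] F [-0.1 -0.  -1.6] w 24.5
[[ 0.034 -0.92  -0.39 ]
 [ 0.022 -0.389  0.921]
 [-0.999 -0.04   0.007]]
side 1142 [-0.0049  0.0151  0.0055] 0.005445282794117538
top 402 [-0.0081  0.0082  0.0057] 0.005399241488961603
```

arm_command(
  series=[
    {"dp":[0.025,0,0],"angular":[0,0,0],"gripper":10},
    {"dp":[0,0,0],"angular":[0,0,0],"gripper":50},
    {"dp":[0,0,0],"angular":[0,0,0],"gripper":50},
    {"dp":[0,0,0],"angular":[0,0,0],"gripper":50},
    {"dp":[0,0,0],"angular":[0,0,0],"gripper":50},
    {"dp":[-0.15,0,0],"angular":[0,0,0],"gripper":50},
    {"dp":[-0.3,0,0],"angular":[0,0,0],"gripper":50},
    {"dp":[-0.4,0,0],"angular":[0,0,0],"gripper":50},
  ],
)

```text
clock: 36.75
position: [0.4129, 0.2633, 0.1289]
ee_rot: [-0.402, 0.594, -0.379, -0.585]
contact_force: [1.1, 0.6, -0.1]
width: 0.0501
```

```bash
python3 - <<'E'
from h import *
st()
# pose change of scoop: print pan floor plane
S=scoopR(23);o=np.array([.47,.289,0])
for n in ('side','top'):
    C=cloud(grab(n)).reshape(-1,3);P=S.inv().apply(C-o)
    k=(np.abs(P[:,0]-.05)<.035)&(np.abs(P[:,1])<.035)&(np.abs(P[:,2])<.02);Q=P[k];print(n,k.sum(),np.linalg.lstsq(np.c_[Q[:,0],Q[:,1],np.ones(len(Q))],Q[:,2],rcond=None)[0].round(4), Q[:,2].mean())
# ball of the level arm
C=cloud(load('top'));img=load('top')['image'].astype(int)
k=(img.max(2)<70)&(np.abs(C[...,0]-.575)<.03)&(np.abs(C[...,1]+.31)<.04)&(C[...,2]>.26)&(C[...,2]<.31);print('ball',k.sum(),C[k].mean(0) if k.any() else '')
C=cloud(load('side'));img=load('side')['image'].astype(int)
k=(img.max(2)<70)&(np.abs(C[...,0]-.575)<.03)&(np.abs(C[...,1]+.31)<.04)&(C[...,2]>.26)&(C[...,2]<.31);print('ball',k.sum(),C[k].mean(0) if k.any() else '')
plan([([.37,.02,.34],down(70),8),([.53,-.27,.38],down(88),10)])
E
```

```text
t 36.75 p [0.4129 0.2633 0.1289] q [ 0.42  0.21  1.87  0.01  1.02 -1.55] F [ 1.1  0.6 -0.1] w 50.1
[[ 0.029 -0.921 -0.389]
 [ 0.02  -0.389  0.921]
 [-0.999 -0.034  0.007]]
side 1020 [ 0.0017 -0.0036  0.0039] 0.003977739293222809
top 458 [0.0036 0.0041 0.0036] 0.003761548432120616
ball 39 [ 0.57628992 -0.31504303  0.29386422]
ball 51 [ 0.57520708 -0.31019196  0.29076879]
# turn deg 43.0  dist 0.324
 dp [-0.223, 0.134, -0.215] ang [0.06, 0.002, 0.003]
 dp [-0.222, 0.115, -0.227] ang [0.06, 0.002, 0.003]
 dp [-0.221, 0.094, -0.237] ang [0.06, 0.002, 0.003]
 dp [-0.219, 0.073, -0.246] ang [0.06, 0.002, 0.003]
 dp [-0.218, 0.05, -0.252] ang [0.06, 0.002, 0.003]
 dp [-0.217, 0.028, -0.257] ang [0.06, 0.002, 0.003]
 dp [-0.216, 0.005, -0.259] ang [0.06, 0.002, 0.003]
 dp [-0.216, -0.018, -0.259] ang [0.06, 0.002, 0.003]
# turn deg 18.0  dist 0.334
 dp [-0.033, -0.208, -0.181] ang [-0.02, 0.0, 0.0]
 dp [-0.033, -0.202, -0.188] ang [-0.02, 0.0, 0.0]
 dp [-0.033, -0.196, -0.194] ang [-0.02, 0.0, 0.0]
 dp [-0.033, -0.19, -0.2] ang [-0.02, 0.0, 0.0]
 dp [-0.033, -0.184, -0.206] ang [-0.02, 0.0, 0.0]
 dp [-0.033, -0.177, -0.212] ang [-0.02, 0.0, 0.0]
 dp [-0.033, -0.17, -0.217] ang [-0.02, 0.0, 0.0]
 dp [-0.033, -0.163, -0.222] ang [-0.02, 0.0, 0.0]
 dp [-0.033, -0.156, -0.228] ang [-0.02, 0.0, 0.0]
 dp [-0.033, -0.149, -0.232] ang [-0.02, 0.0, 0.0]
```

Scoop stands flat: both cameras put its inner floor 3.8 mm above the bench and level. Now the level arm.

arm_command(
  series=[
    {"dp":[-0.25,0.1,-0.18],"angular":[0.06,0,0],"gripper":20},
    {"dp":[-0.222,0.115,-0.23],"angular":[0.06,0,0],"gripper":0},
    {"dp":[-0.221,0.094,-0.24],"angular":[0.06,0,0],"gripper":0},
    {"dp":[-0.219,0.073,-0.25],"angular":[0.06,0,0],"gripper":0},
    {"dp":[-0.218,0.05,-0.26],"angular":[0.06,0,0],"gripper":0},
    {"dp":[-0.217,0.028,-0.26],"angular":[0.06,0,0],"gripper":0},
    {"dp":[-0.216,0,-0.26],"angular":[0.06,0,0],"gripper":0},
    {"dp":[-0.216,-0.02,-0.26],"angular":[0.06,0,0],"gripper":0},
  ],
)

```text
clock: 37.85
position: [0.3638, 0.0145, 0.3403]
ee_rot: [0.599, -0.399, 0.569, 0.398]
contact_force: [0.8, -0.7, 0.3]
width: 0.0
```

```bash
python3 - <<'E'
from h import *
st();plan([([.58,-.311,.36],down(65),8)])
E
```

```text
t 37.85 p [0.3638 0.0145 0.3403] q [-0.18 -0.12  1.69  0.03  1.55 -1.38] F [ 0.8 -0.7  0.3] w 0.0
[[ 0.036 -0.931  0.364]
 [ 0.023  0.365  0.931]
 [-0.999 -0.025  0.035]]
# turn deg 4.4  dist 0.391
 dp [-0.02, -0.334, -0.233] ang [0.005, 0.003, 0.002]
 dp [-0.02, -0.336, -0.23] ang [0.005, 0.003, 0.002]
 dp [-0.02, -0.337, -0.228] ang [0.005, 0.003, 0.002]
 dp [-0.02, -0.339, -0.225] ang [0.005, 0.003, 0.002]
 dp [-0.02, -0.341, -0.223] ang [0.005, 0.003, 0.002]
 dp [-0.02, -0.342, -0.22] ang [0.005, 0.003, 0.002]
 dp [-0.02, -0.344, -0.217] ang [0.005, 0.003, 0.002]
 dp [-0.02, -0.346, -0.215] ang [0.005, 0.003, 0.002]
```

arm_command(
  series=[
    {"dp":[-0.03,-0.33,-0.23],"angular":[0.005,0.003,0.002],"gripper":0},
    {"dp":[-0.03,-0.335,-0.23],"angular":[0.005,0.003,0.002],"gripper":0},
    {"dp":[-0.02,-0.337,-0.23],"angular":[0.005,0.003,0.002],"gripper":0},
    {"dp":[-0.02,-0.34,-0.225],"angular":[0.005,0.003,0.002],"gripper":0},
    {"dp":[-0.02,-0.34,-0.22],"angular":[0.005,0.003,0.002],"gripper":0},
    {"dp":[-0.02,-0.34,-0.22],"angular":[0.005,0.003,0.002],"gripper":0},
    {"dp":[-0.02,-0.32,-0.21],"angular":[0.005,0.003,0.002],"gripper":0},
    {"dp":[-0.01,-0.25,-0.17],"angular":[0.005,0.003,0.002],"gripper":0},
  ],
)

```text
clock: 38.85
position: [0.5721, -0.3103, 0.3587]
ee_rot: [0.597, -0.378, 0.597, 0.379]
contact_force: [0.2, 1.0, -0.6]
width: 0.0002
```

```bash
python3 - <<'E'
from h import *
st();T=down(62)
h=np.array([.620,-.3135,.2]);u=np.array([np.cos(np.radians(-2)),np.sin(np.radians(-2)),0])
def arc(a,dz=.011,dx=.006): return h+.095*(-np.cos(a)*u+[0,0,np.sin(a)])+[0,0,dz]+dx*u
for a in (1.08,.8,.5,.2,0): print(a,arc(a).round(4))
plan([(arc(1.08,.014,.008),T,4),(arc(.8),T,4),(arc(.5),T,4),(arc(.2),T,4),(arc(-.06),T,3)])
E
```

```text
t 38.85 p [ 0.5721 -0.3103  0.3587] q [-0.6   0.36  1.07  0.    1.71 -1.73] F [ 0.2  1.  -0.6] w 0.2
[[-0.001 -0.904  0.427]
 [ 0.001  0.427  0.904]
 [-1.     0.001  0.001]]
1.08 [ 0.5812 -0.3121  0.2948]
0.8 [ 0.5598 -0.3114  0.2791]
0.5 [ 0.5427 -0.3108  0.2565]
0.2 [ 0.5329 -0.3105  0.2299]
0 [ 0.5311 -0.3104  0.211 ]
# turn deg 2.7  dist 0.062
 dp [0.127, -0.023, 0.006] ang [0.008, 0.0, -0.0]
 dp [0.127, -0.023, 0.006] ang [0.008, 0.0, -0.0]
 dp [0.127, -0.023, 0.007] ang [0.008, 0.0, -0.0]
 dp [0.127, -0.023, 0.007] ang [0.008, 0.0, -0.0]
# turn deg 0.0  dist 0.030
 dp [0.039, 0.044, -0.021] ang [0.0, 0.0, 0.0]
 dp [0.039, 0.044, -0.021] ang [0.0, 0.0, 0.0]
 dp [0.039, 0.044, -0.021] ang [0.0, 0.0, 0.0]
 dp [0.039, 0.044, -0.021] ang [0.0, 0.0, 0.0]
# turn deg 0.0  dist 0.028
 dp [0.047, 0.032, -0.016] ang [0.0, 0.0, 0.0]
 dp [0.047, 0.032, -0.016] ang [0.0, 0.0, 0.0]
 dp [0.047, 0.032, -0.016] ang [0.0, 0.0, 0.0]
 dp [0.047, 0.032, -0.016] ang [0.0, 0.0, 0.0]
# turn deg 0.0  dist 0.028
 dp [0.056, 0.018, -0.009] ang [0.0, 0.0, 0.0]
 dp [0.056, 0.018, -0.009] ang [0.0, 0.0, 0.0]
 dp [0.056, 0.018, -0.009] ang [0.0, 0.0, 0.0]
 dp [0.056, 0.018, -0.009] ang [0.0, 0.0, 0.0]
# turn deg 0.0  dist 0.025
 dp [0.068, 0.004, -0.002] ang [0.0, 0.0, 0.0]
 dp [0.068, 0.004, -0.002] ang [0.0, 0.0, 0.0]
 dp [0.068, 0.004, -0.002] ang [0.0, 0.0, 0.0]
```

arm_command(
  series=[
    {"dp":[0.127,-0.03,0.01],"angular":[0,0,0],"gripper":0},
    {"dp":[0.127,-0.03,0.01],"angular":[0,0,0],"gripper":0},
    {"dp":[0.127,-0.03,0.008],"angular":[0,0,0],"gripper":0},
    {"dp":[0.127,-0.025,0.007],"angular":[0,0,0],"gripper":0},
    {"dp":[0.05,0.044,-0.021],"angular":[0,0,0],"gripper":0},
    {"dp":[0.05,0.044,-0.021],"angular":[0,0,0],"gripper":0},
    {"dp":[0.05,0.044,-0.021],"angular":[0,0,0],"gripper":0},
    {"dp":[0.05,0.044,-0.021],"angular":[0,0,0],"gripper":0},
  ],
)

```text
clock: 39.85
position: [0.5553, -0.3099, 0.2767]
ee_rot: [0.594, -0.378, 0.601, 0.379]
contact_force: [-2.1, 0.3, 3.2]
width: 0.0001
```

```bash
cat >> h.py <<'E'
h0=np.array([.620,-.3135,.2]);u0=np.array([np.cos(np.radians(-2)),np.sin(np.radians(-2)),0])
def arc(a,dz=.011,dx=.006): return h0+.095*(-np.cos(a)*u0+[0,0,np.sin(a)])+[0,0,dz]+dx*u0
def ballpos():
    for n in('top','side'):
        d=grab(n);C=cloud(d);img=d['image'].astype(int)
        k=(img.max(2)<60)&(np.abs(C[...,0]-.56)<.06)&(np.abs(C[...,1]+.31)<.03)&(C[...,2]>.19)&(C[...,2]<.31);print(n,'ball?',k.sum(),np.median(C[k],0).round(3) if k.any() else '')
E
python3 - <<'E'
from h import *
st();T=down(62);ballpos()
plan([(arc(.45),T,4),(arc(.2),T,4)])
E
```

```text
t 39.85 p [ 0.5553 -0.3099  0.2767] q [-0.61  0.35  1.28 -0.01  1.51 -1.74] F [-2.1  0.3  3.2] w 0.1
[[-0.009 -0.905  0.426]
 [-0.004  0.426  0.905]
 [-1.     0.006 -0.008]]
top ball? 14 [ 0.544 -0.316  0.274]
side ball? 86 [ 0.553 -0.298  0.291]
# turn deg 2.8  dist 0.028
 dp [0.049, 0.026, -0.014] ang [0.008, -0.001, -0.001]
 dp [0.049, 0.026, -0.015] ang [0.008, -0.001, -0.001]
 dp [0.049, 0.026, -0.015] ang [0.008, -0.001, -0.001]
 dp [0.049, 0.026, -0.015] ang [0.008, -0.001, -0.001]
# turn deg 0.0  dist 0.024
 dp [0.047, 0.014, -0.007] ang [0.0, 0.0, 0.0]
 dp [0.047, 0.014, -0.007] ang [0.0, 0.0, 0.0]
 dp [0.047, 0.014, -0.007] ang [0.0, 0.0, 0.0]
 dp [0.047, 0.014, -0.007] ang [0.0, 0.0, 0.0]
```

Contact force is about 3 N and it's following the arc. Continuing down.

arm_command(
  series=[
    {"dp":[0.055,0.026,-0.014],"angular":[0,0,0],"gripper":0},
    {"dp":[0.055,0.026,-0.014],"angular":[0,0,0],"gripper":0},
    {"dp":[0.055,0.026,-0.014],"angular":[0,0,0],"gripper":0},
    {"dp":[0.055,0.024,-0.014],"angular":[0,0,0],"gripper":0},
    {"dp":[0.055,0.014,-0.007],"angular":[0,0,0],"gripper":0},
    {"dp":[0.055,0.014,-0.007],"angular":[0,0,0],"gripper":0},
    {"dp":[0.055,0.012,-0.005],"angular":[0,0,0],"gripper":0},
    {"dp":[0.055,0.01,-0.004],"angular":[0,0,0],"gripper":0},
  ],
)

```text
clock: 40.95
position: [0.5333, -0.31, 0.2184]
ee_rot: [0.594, -0.377, 0.601, 0.381]
contact_force: [-0.9, 0.3, 0.8]
width: -0.0003
```

```bash
python3 - <<'E'
from h import *
st();ballpos()
plan([(arc(-.05),down(64),4)])
E
```

```text
t 40.95 p [ 0.5333 -0.31    0.2184] q [-0.64  0.35  1.43 -0.01  1.37 -1.76] F [-0.9  0.3  0.8] w -0.3
[[-0.011 -0.905  0.426]
 [-0.     0.426  0.905]
 [-1.     0.01  -0.005]]
top ball? 24 [ 0.519 -0.316  0.247]
side ball? 382 [ 0.524 -0.299  0.28 ]
# turn deg 1.0  dist 0.012
 dp [0.024, 0.003, -0.003] ang [0.002, -0.001, -0.002]
 dp [0.024, 0.003, -0.003] ang [0.002, -0.001, -0.002]
 dp [0.024, 0.003, -0.003] ang [0.002, -0.001, -0.002]
 dp [0.024, 0.003, -0.003] ang [0.002, -0.001, -0.002]
```

arm_command(
  series=[
    {"dp":[0.035,0.003,0],"angular":[0,0,0],"gripper":0},
    {"dp":[0.035,0.002,0],"angular":[0,0,0],"gripper":0},
    {"dp":[0.035,0.002,0],"angular":[0,0,0],"gripper":0},
    {"dp":[0.035,0,0],"angular":[0,0,0],"gripper":0},
    {"dp":[0.035,0,0],"angular":[0,0,0],"gripper":0},
    {"dp":[0.035,0,0],"angular":[0,0,0],"gripper":0},
    {"dp":[0.035,0,0],"angular":[0,0,0],"gripper":0},
    {"dp":[0.035,0,0],"angular":[0,0,0],"gripper":0},
  ],
)

```text
clock: 42.05
position: [0.533, -0.3102, 0.2096]
ee_rot: [0.596, -0.384, 0.598, 0.374]
contact_force: [-5.1, 3.6, 16.6]
width: 0.0001
```

```bash
python3 - <<'E'
from h import *
st()
E
```

```text
t 42.05 p [ 0.533  -0.3102  0.2096] q [-0.63  0.34  1.46 -0.01  1.33 -1.76] F [-5.1  3.6 16.6] w 0.1
[[ 0.005 -0.905  0.426]
 [-0.014  0.426  0.905]
 [-1.    -0.011 -0.011]]
```

At the stop: 16.6 N with the tip at z 0.2096. Retreating.

arm_command(
  series=[
    {"dp":[-0.1,0,0],"angular":[0,0,0],"gripper":0},
    {"dp":[-0.3,0,0],"angular":[0,0,0],"gripper":0},
    {"dp":[-0.4,0,0],"angular":[0,0,0],"gripper":0},
    {"dp":[-0.3,0.2,0],"angular":[0,0,0],"gripper":0},
    {"dp":[-0.1,0.4,-0.15],"angular":[0,0,0],"gripper":0},
    {"dp":[0,0.4,-0.2],"angular":[0,0,0],"gripper":0},
    {"dp":[0,0.4,-0.2],"angular":[0,0,0],"gripper":0},
    {"dp":[0,0.3,-0.15],"angular":[0,0,0],"gripper":0},
  ],
)

```text
clock: 43.05
position: [0.3105, -0.2982, 0.3574]
ee_rot: [0.595, -0.388, 0.597, 0.373]
contact_force: [-0.5, 0.3, 0.0]
width: 0.0002
```

```bash
python3 - <<'E'
from h import *
np.set_printoptions(linewidth=200,suppress=True)
st()
for n in('top','side'):
    d=grab(n);C=cloud(d);img=d['image'].astype(int)
    k=(img.max(2)<60)&(np.abs(C[...,0]-.54)<.05)&(np.abs(C[...,1]+.312)<.03)&(C[...,2]>.18)&(C[...,2]<.31);print(n,'ball',k.sum(),np.median(C[k],0).round(3) if k.any() else '')
bmap('top')
d=load('top');Q=Rt.inv().apply(cloud(d).reshape(-1,3)-t0);H=np.zeros((15,28),int);inn=(np.abs(Q[:,0])<.14)&(np.abs(Q[:,1])<.075)&(Q[:,2]<.065)&(Q[:,2]>.003)
np.maximum.at(H,(((.075-Q[inn,1])*100).astype(int),((Q[inn,0]+.14)*100).astype(int)),(Q[inn,2]*1000).astype(int));print('tray');print(H)
S=scoopR(23);o=np.array([.47,.289,0])
for n in ('side','top'):
    C=cloud(load(n)).reshape(-1,3);P=S.inv().apply(C-o)
    k=(np.abs(P[:,0]-.05)<.035)&(np.abs(P[:,1])<.035)&(np.abs(P[:,2])<.05);Q=P[k];print(n,'scoop floor',k.sum(),np.linalg.lstsq(np.c_[Q[:,0],Q[:,1],np.ones(len(Q))],Q[:,2],rcond=None)[0].round(4),Q[:,2].max())
E
```

```text
t 43.05 p [ 0.3105 -0.2982  0.3574] q [-0.92 -0.01  1.54 -0.    1.59 -2.06] F [-0.5  0.3  0. ] w 0.2
[[ 0.01  -0.907  0.421]
 [-0.02   0.421  0.907]
 [-1.    -0.018 -0.013]]
top ball 23 [ 0.523 -0.309  0.208]
side ball 40 [ 0.522 -0.305  0.206]
top bowl (rows +x->-x, cols +y->-y)
[[  0   0   0   0   0   0   0   0   0   0   0   0   0   0   0   0   0   0   0   0   0   0   0   0]
 [  0   0   0   0   0   0   0   0   0   0   0   0 159   0   0   0   0   0   0   0   0   0   0   0]
 [  0   0   0   0   0   0   0   0 159 156 156 159 158 159 159 159 159   0   0   0   0   0   0   0]
 [  0   0   0   0   0   0 150 159 153 147 135 135 133 138 138 153 157 159 156   0   0   0   0   0]
 [  0   0   0   0   0 158 159 139 136 135 108 134 107 135 130 131 140 156 157 156   0   0   0   0]
 [158   0   0   0 157 156 137 137 112 107 102 102 104 131 131 134 133 132 149 159 156   0   0   0]
 [158 158   0   0 156 137 136 109 101 124 131 131 104 130 129 133 104 128 131 157 159   0   0   0]
 [152 152 159 158 142 140 111 102 102 130 136 135 130 103 100   0 102 103 130 135 158 156   0   0]
 [154 156 156 158 139 113 1
[... 2304 characters left out ...]
8  7 11  8  9  8  8  7  9 11 37 43 41 63]
 [62  8 12  9 12  9  9  9  8 11  6 22 12  8  7  8  9  8  8  9 10  8  8  7 40 41 41 63]
 [59 10 10  8 10  8 10  6  8 12 10 10  9  8  7 10  9 10  8  5  9 10  9  8 33 39 35 60]
 [60 10  9  8  9  7  9 10 11 10  9  9  8  8  8 11  7  7  8 11  8  8  8 23 38 44 40 60]
 [63 10  7 11  9  8  9  9  8  9  9  8 11  9 10  8 12  8  9 12  9 10 10 31 42 45 39 62]
 [61  8  6 10 11  8  9  8 10  7  6 11  8  8  6 10  9  9 11  6  7  7  7  7 34 40 36 61]
 [64 62 62 63 62 63 64 62 64 60 63 62 62 59 63 61 62 64 63 62 63 60 62 62 60 62 63 63]]
side scoop floor 1022 [ 0.0014 -0.0009  0.0039] 0.007976108576015717
top scoop floor 476 [ 0.0024 -0.0086  0.0038] 0.011788742133830299
```

```bash
python3 -c "
from h import *
sign_off()"
```

```text
the job is handed in; nothing more can be done
```

The job is done and handed in at about 43 s, with five knobs in the feeder's bowl. `sign_off` reported no verdict, so the results below are my own last checks.

**What I did:**
- I picked the scoop up from its side, set it upright and regrasped it from above.
- The first scooping stroke took all nine knobs with two stacked on top. I let four roll back into the tray before lifting.
- I tipped the other five into the bowl, set the scoop down and pressed the level arm to its stop.

**Last checks**, all from the camera depth readings:
- **Knobs:** five are in the bowl and four in the tray, which accounts for all nine.
- **Scoop:** it is empty and stands level on the bench. Its inner floor reads 3.8 mm high from both cameras, against a 3 mm floor plate.
- **Level arm:** the visible top of the grip ball is at 0.206 to 0.208 m, so the arm is about level. It met its stop at about 17 N.
- **Robot:** it stands clear, with a contact force near zero.

**Not fully checked or off-plan:**
- I did not re-measure the tape, sanding block, glue bottle or spanner at the end. No planned path went near them.
- The scoop slipped about 10 degrees in the grip while scooping. I corrected for it from the depth data.

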